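# Load a marking batch and start it

## Robot

A 6-joint arm with a two-finger parallel gripper is mounted at the origin on the work surface. World frame = base frame: x ahead of the robot, y to its left, z up, the work surface at z = 0. Lengths are in m, angles in rad, forces in N, time in s.
With the tool pointing down it reaches from about 0.425 to 0.95 m from the base axis. Payload 3.5 kg.
Tool frame: the origin (TCP) lies on the centre line of the jaws, within the pads' length; the fingertips stand 19 mm ahead of it and the grasp point (between the pads) is the TCP; z points along the fingers, y is the line along which they close (so a half turn about z gives the same grasp; the last joint's range is limited). The gripper opens to 85 mm and grips with 20 to 120 N. Pads are 22 mm wide; open, the fingers measure 114 mm over their backs; the gripper's body (76 mm by 85 mm) begins 54 mm behind the grasp point. The pads swing forward as they close: fully open they stand 13 mm farther back than shut.
Start: joints at [-0.15, 0.286, 1.577, -0, 1.279, -0.15], TCP at [0.675, 0, 0.25] pointing down, gripper open.
Joint ranges: [-2.77, 2.77], [-0.9, 2.22], [0.21, 2.48], [-1.53, 4.67], [0.24, 2.81], [-2.84, 2.84]. Speed limits (rad/s): [2.79, 2.79, 3.14, 3.14, 3.14, 3.14].

## Interface

Orientations are given as a unit quaternion [x, y, z, w].
In Python, from plant import ctrl, imaging gives the robot as it stands. The module is installed in compiled form; this text tells all that it offers.
- The arm moves only by the shell command python3 -m handwheel 'ROWS' [OPENING] [FORCE]. ROWS is JSON, one flat list of numbers, 6 for each row, row after row: the shift along the world's x, y, z in units of 150 mm (1.0 is 150 mm), then the turn, a rotation vector about the world's x, y, z in units of 90 degrees (1.0 is 90 degrees). In form: [tx, ty, tz, rx, ry, rz, tx, ty, tz, rx, ry, rz, ...]. A call has 1 to 5 rows; each row shifts and turns the commanded pose from where the row before left it; what a row does not reach is not made up. A row lasts 1/12 s, in which the tool goes at most 41.7 mm and 7.16 degrees, less where a joint would pass 70% of its speed; a pose out of reach is approached as far as the arm can. A call with a number of a shift or a turn outside -1 to 1 is refused whole. A call with a gripper value outside its range is refused whole. OPENING is the opening, from 0 (shut) to 1 (fully open), set as the call begins (- or left out, the last holds). The fingers move at their own pace and stop on an object; FORCE is the grip in N (left out, the last holds). Time passes only in rows, so rows that do not move let the fingers close. It gives the time, the measured TCP pose, the force, the opening and the grip force at its end, in the units of the state.
- ctrl.get_state(): the state, without advancing time (a new reading comes with each control period).
- imaging.read_camera(name): name is "scene" or "side" or "wrist"; returns (picture, depth): 420x560x3 uint8, blue, green, red; 420x560 float32, m along the optical axis (not along the pixel's ray), 0 where there is no reading.
- imaging.get_calibration(name): a dict with "fovy" (degrees; the focal length in pixels is half the picture's height over the tangent of half this angle, whatever the lens; pixels are square), "cx", "cy" (the principal point, pixels), "R" (3x3) and "t" (3): a world point X has camera coordinates R X + t. Camera axes: x right, y down, z forward; pixel columns grow to the right and rows downward; lengths in m; the calibration is good to about 2 mm. The wrist camera is an equidistant fisheye: a pixel r from the principal point sees the ray r / f radians off the axis. A picture is of the moment at which its call begins: read the wrist's pose just before it. get_calibration takes no time and is no camera call; for the wrist camera it gives the pose at the moment of the call.
- ctrl.sign_off(): hands the job in; it is judged then, once.
The state is a dict: "time": time; "qpos": joint angles; "dq": joint speeds; "joint_efforts": joint torques, N m; "eef_pos": TCP position; "tcp_rot": TCP orientation; "contact_force": force on the tool from outside, world axes, zero at the start; "wrist_torque": the same for the moment, N m; "opening": opening from 0.0 (shut) to 1.0 (fully open); "finger_force": force on a finger pad.
Only numpy, scipy, OpenCV 4.12 (cv2) and the standard library are available. Lean on these libraries where they do the work, as an engineer would, in place of code of your own. Each camera call takes 0.05 s, during which the arm holds its last target. There are 200 camera calls.

## Task

Load the batch for the laser marker: stand every square bar upright in its own pocket of the yellow stand, orange nose up and foot down on the pocket floor, and lay every blue bracket flat in its own compartment of the white tray, rib up, in any order. When the whole batch is loaded, press the green start button well down and let it go; leave the red stop button, the mug, the label roll and the jar alone.

Things in the scene. Friction and masses are not known exactly. Their poses are not given: they have to be found in the camera images.
- bar1: Square aluminium bar 130 x 16 x 16 mm, 100 g, lying on the bench, with a 30 mm orange nose at one end and a thin dark line near the plain end (its foot). Origin at the bar's centre; its x axis runs along the bar towards the orange nose.
- bar1_foot (a point): Centre of the plain foot face of bar1, 65 mm from the bar's centre.
- bar2: Square aluminium bar 130 x 16 x 16 mm, 100 g, lying on the bench, with a 30 mm orange nose at one end and a thin dark line near the plain end (its foot). Origin at the bar's centre; its x axis runs along the bar towards the orange nose.
- bar2_foot (a point): Centre of the plain foot face of bar2, 65 mm from the bar's centre.
- bar3: Square aluminium bar 130 x 16 x 16 mm, 100 g, lying on the bench, with a 30 mm orange nose at one end and a thin dark line near the plain end (its foot). Origin at the bar's centre; its x axis runs along the bar towards the orange nose.
- bar3_foot (a point): Centre of the plain foot face of bar3, 65 mm from the bar's centre.
- bar4: Square aluminium bar 130 x 16 x 16 mm, 100 g, lying on the bench, with a 30 mm orange nose at one end and a thin dark line near the plain end (its foot). Origin at the bar's centre; its x axis runs along the bar towards the orange nose.
- bar4_foot (a point): Centre of the plain foot face of bar4, 65 mm from the bar's centre.
- stand: Yellow stand block fixed to the bench, 60 x 270 x 55 mm high, with one row of four square pockets, 20 mm wide, 45 mm deep (pocket floor 10 mm above the bench), 70 mm apart along its y axis; pocket sides are parallel to its x and y axes. Origin at the centre of its underside.
- stand_hole0 (a point): Centre of the mouth of stand pocket 0, at the top face of the stand (55 mm above the bench).
- stand_hole1 (a point): Centre of the mouth of stand pocket 1, at the top face of the stand (55 mm above the bench).
- stand_hole2 (a point): Centre of the mouth of stand pocket 2, at the top face of the stand (55 mm above the bench).
- stand_hole3 (a point): Centre of the mouth of stand pocket 3, at the top face of the stand (55 mm above the bench).
- bracket1: Blue flat bracket: base plate 90 x 36 x 6 mm, with an upright grip rib 40 mm long (along x), 10 mm thick (along y) in its middle, its top 50 mm above the underside; 90 g. Origin at the centre of the rib's top, 50 mm above the underside; x along its length, z up. May be absent (None).
- bracket2: Blue flat bracket: base plate 90 x 36 x 6 mm, with an upright grip rib 40 mm long (along x), 10 mm thick (along y) in its middle, its top 50 mm above the underside; 90 g. Origin at the centre of the rib's top, 50 mm above the underside; x along its length, z up. May be absent (None).
- bracket3: Blue flat bracket: base plate 90 x 36 x 6 mm, with an upright grip rib 40 mm long (along x), 10 mm thick (along y) in its middle, its top 50 mm above the underside; 90 g. Origin at the centre of the rib's top, 50 mm above the underside; x along its length, z up. May be absent (None).
- tray: White low tray fixed to the bench, 112 x 164 mm, floor 4 mm thick, walls 14 mm high and 5 mm thick, with three compartments side by side along its y axis, each 102 mm (along tray x) by 48 mm inside, their centres 53 mm apart (the middle one at the tray centre). Origin at the centre of its underside.
- panel: Blue control box fixed to the bench, 150 x 90 x 60 mm high, with the green start button (its robot side) and the red stop button on its top, 80 mm apart along its x axis. Origin at the centre of its underside.
- start_top (a point): Centre of the top of the green start button, 28 mm across; it is pressed straight down.
- start (a joint): Travel of the green start button, m: 0 up, 0.006 fully down; sprung, 5 N fully down.
- stop (a joint): Travel of the red stop button, m: 0 up, 0.006 fully down; to be left alone.
- mug: White mug, 76 mm across, 90 mm high, bystander. Origin at the centre of its underside.
- label_roll: Paper label roll standing on end, 70 mm across, 50 mm high, bystander. Origin at the centre of its underside.
- jar: Amber jar, 60 mm across, 80 mm high, bystander. Origin at the centre of its underside.

How it is judged:
By the outcome, as a careful person would: the job done as asked, in the order asked, and still so for the second after the job is handed in, with the robot touching nothing.
Of bracket1, bracket2, bracket3 only 1 to 3 are there at a start; the rules pass over those that are not, and their reading is None.
At some moment in a run one of bar1, bar2, bar3, bar4, bracket1, bracket2, bracket3 may be knocked a few centimetres aside while the robot is not near it.
It also fails if it takes over 210 s, if anything falls off the work surface, if the arm or the gripper's body presses on something with over 40 N, if the wrist force passes 120 N, or if a joint passes its speed limit or range.

## Working session

There is one attempt and no reset: what is moved stays moved. The work goes in short steps, Python scripts to look and compute and a shell command to move; the robot and the scene stay as the last step left them, time stands still between calls to the robot, and variables do not carry over. Pictures are saved under pics/ and viewed, at most 14 in all, crops included, and the job is handed in when it is done.

```bash
mkdir -p pics; ls
cat > h.py <<'E'
import numpy as np, cv2
from plant import ctrl, imaging
def snap(n,fn=None):
    c=imaging.get_calibration(n); im,d=imaging.read_camera(n)
    if fn: cv2.imwrite('pics/'+fn,im); np.savez('pics/'+fn[:-4],im=im,d=d,R=c['R'],t=c['t'],f=210/np.tan(np.radians(c['fovy'])/2),cx=c['cx'],cy=c['cy'])
    return im,d,c
def cloud(n,fn=None):
    im,d,c=snap(n,fn); f=210/np.tan(np.radians(c['fovy'])/2)
    v,u=np.mgrid[0:420,0:560]; x=(u-c['cx'])/f; y=(v-c['cy'])/f
    P=np.stack([x*d,y*d,d],-1); W=(P-np.array(c['t']))@np.array(c['R'])
    W[d<=0]=np.nan
    return im,W
E
python3 - <<'E'
from h import *
print(ctrl.get_state())
for n in ['scene','side']:
    im,W=cloud(n,n+'0.png'); np.save('pics/%s0W.npy'%n,W)
    c=imaging.get_calibration(n); print(n,c)
    print(np.nanmin(W.reshape(-1,3),0),np.nanmax(W.reshape(-1,3),0))
E
```

```text
pics
{'time': 0.0, 'qpos': array([-1.49978876e-01,  2.87200652e-01,  1.57816975e+00,  1.24856115e-05,
        1.27858774e+00, -1.49967917e-01]), 'dq': array([ 8.01603703e-04,  2.58058202e-04, -6.94151905e-04, -7.47326071e-04,
        6.06065627e-05,  1.21075509e-03]), 'joint_efforts': array([-1.79628755e-04, -4.05981302e+01, -2.92628127e+01, -1.54224781e-04,
        5.81841552e-03,  3.74769741e-06]), 'eef_pos': array([6.74393708e-01, 1.38255000e-04, 2.48927715e-01]), 'tcp_rot': array([ 7.07111438e-01,  7.07101135e-01, -6.97174048e-04, -9.55445427e-04]), 'contact_force': array([1.16269023, 0.17304293, 0.35275076]), 'wrist_torque': array([-0.0600196 , -0.01084504,  0.00341024]), 'finger_force': 0.0, 'opening': 1.0026854669700176}
scene {'fovy': 51.49757024715329, 'cx': 273.51777106226194, 'cy': 207.17221119838598, 'R': array([[-0.67493049,  0.73786677,  0.00463249],
       [ 0.49013875,  0.45300767, -0.74467984],
       [-0.55157306, -0.50033657, -0.66740579]]), 't': array([ 0.3217427 , -0.22461266,  1.48027787])}
[-1.50300401 -2.21751844 -0.76586512] [1.31233467 0.76810805 0.57485717]
side {'fovy': 50.20211141446756, 'cx': 283.14372717640543, 'cy': 212.41891382014694, 'R': array([[ 0.81820533, -0.57488696,  0.00671032],
       [-0.39932813, -0.5766614 , -0.71274025],
       [ 0.41361466,  0.58048825, -0.70139597]]), 't': array([-0.39573578,  0.31528688,  0.81486575])}
[-0.10939414 -0.54871936 -0.70139995] [1.69041794 2.0305382  0.63805417]
```

View pics/scene0.png

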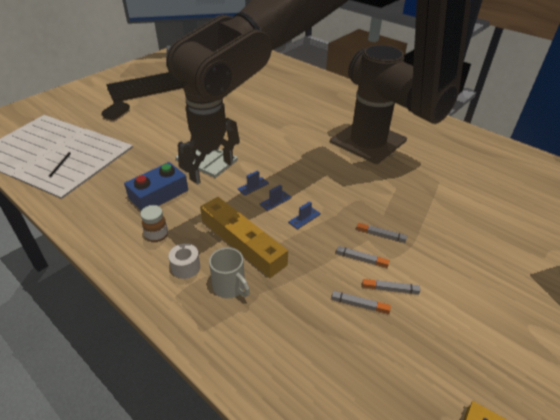

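View pics/side0.png

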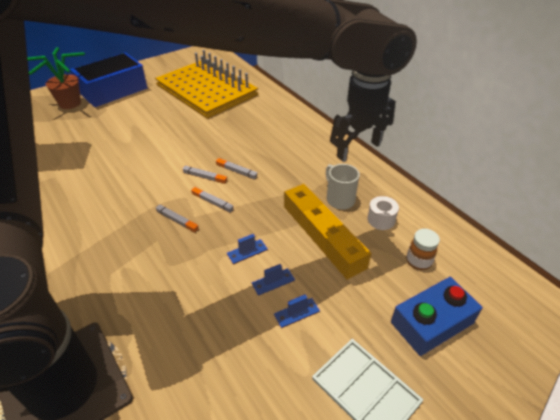

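Run:
```python
import numpy as np,cv2
# top-down ortho composite, 1px=1.5mm ; x 0.2..1.05 up, y 0.6..-0.6 right
o=np.zeros((567,800,3),np.uint8); hz=np.full((567,800),-1.)
for n in ['scene','side']:
    W=np.load('pics/%s0W.npy'%n).reshape(-1,3); im=cv2.imread('pics/%s0.png'%n).reshape(-1,3)
    k=np.isfinite(W).all(1)&(W[:,2]>-.02)&(W[:,2]<.12); W=W[k];im=im[k]
    r=((1.05-W[:,0])/.0015).astype(int); c=((.6-W[:,1])/.0015).astype(int)
    k=(r>=0)&(r<566)&(c>=0)&(c<799)
    for a,b,z,p in zip(r[k],c[k],W[k,2],im[k]):
        for da in(0,1):
            for db in (0,1):
                if z>hz[a+da,b+db]: hz[a+da,b+db]=z;o[a+da,b+db]=p
cv2.imwrite('pics/top0.png',o)
```

```text
(no output)
```

View pics/top0.png

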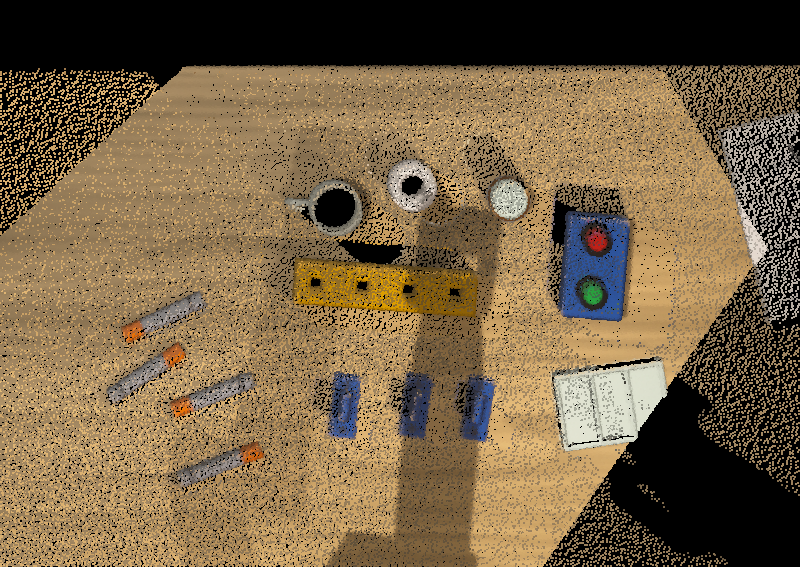

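```bash
cat >> h.py <<'E'
def comps(P,res=.003,close=3):
    """cluster xy points -> list of index arrays"""
    o=P[:,:2].min(0)-.02; ij=((P[:,:2]-o)/res).astype(int)
    m=np.zeros(ij.max(0)+8,np.uint8); m[ij[:,0],ij[:,1]]=1
    m=cv2.morphologyEx(m,cv2.MORPH_CLOSE,np.ones((close,close)))
    _,l=cv2.connectedComponents(m); L=l[ij[:,0],ij[:,1]]
    return [np.where(L==k)[0] for k in np.unique(L)]
def rect(P):
    """trimmed-extent centre, heading of long axis, dims"""
    (c,(w,h),a)=cv2.minAreaRect((P[:,:2]*1000).astype(np.float32))
    a=np.radians(a)+(0 if w>h else np.pi/2)
    R=np.array([[np.cos(a),np.sin(a)],[-np.sin(a),np.cos(a)]])
    q=P[:,:2]@R.T; lo,hi=np.percentile(q,[1,99],axis=0)
    return (lo+hi)/2@R, a, hi-lo
def measure(n,fn=None):
    im,W=cloud(n,fn); H=cv2.cvtColor(im,cv2.COLOR_BGR2HSV).reshape(-1,3).astype(int); W=W.reshape(-1,3)
    g=np.isfinite(W).all(1)&(W[:,0]>.3)&(W[:,0]<.95)&(abs(W[:,1])<.55); W=W[g];H=H[g]
    h,s,v=H.T; out={}
    blue=(h>95)&(h<130)&(s>110); yel=(h>17)&(h<30)&(s>150)
    print('==',n)
    k=(W[:,2]>.010)&(W[:,2]<.024)&~blue&(W[:,1]>.05)&(W[:,0]<.75); P=W[k];hh=h[k];ss=s[k]
    for i in comps(P):
        if len(i)<60: continue
        t=P[i]; c,a,d=rect(t); org=(hh[i]<14)&(ss[i]>150)
        if d[0]<.09 or d[0]>.16 or d[1]>.035: continue
        u=np.array([np.cos(a),np.sin(a)])
        if org.sum() and (t[org][:,:2].mean(0)-c)@u<0: u=-u
        print('bar',c.round(4),'nose %.1f'%np.degrees(np.arctan2(u[1],u[0])),d.round(4),'z %.4f'%np.median(t[:,2]),len(i))
    k=(W[:,2]>.04)&(W[:,2]<.056)&blue&(W[:,0]<.56); P=W[k]
    for i in comps(P) if len(P) else []:
        if len(i)<15: continue
        t=P[i]; t=t[t[:,2]>np.percentile(t[:,2],90)-.006]; c,a,d=rect(t)
        print('rib',c.round(4),'a %.1f'%np.degrees(a),d.round(4),'z %.4f'%np.percentile(t[:,2],90),len(t))
    k=(W[:,2]>.002)&(W[:,2]<.010)&blue; P=W[k]
    for i in comps(P,close=7) if len(P) else []:
        if len(i)<40: continue
        c,a,d=rect(P[i]); print('plate',c.round(4),'a %.1f'%np.degrees(a),d.round(4),len(i))
    return W,H
def fixed(W,H):
    h,s,v=H.T
    k=(W[:,2]>.049)&(W[:,2]<.062)&(h>17)&(h<30)&(s>130)&(abs(W[:,1])<.25); P=W[k]
    i=max(comps(P,close=5),key=len); c,a,d=rect(P[i]); print('stand',c.round(4),'a %.2f'%np.degrees(a),d.round(4),'z %.4f'%np.median(P[i][:,2]))
    k=(W[:,2]>.009)&(W[:,2]<.02)&(s<70)&(W[:,1]<-.18)&(W[:,0]<.56); P=W[k]
    if k.sum()>50:
        i=max(comps(P,close=5),key=len); c,a,d=rect(P[i]); print('tray',c.round(4),'a %.2f'%np.degrees(a),d.round(4),'z %.4f'%np.median(P[i][:,2]))
    k=(W[:,2]>.061)&(W[:,2]<.09)&(h>45)&(h<85)&(s>100); P=W[k]
    if k.sum()>10: print('green',np.median(P,0).round(4),(P.max(0)+P.min(0))[:2]/2,P.max(0)-P.min(0))
E
python3 - <<'E'
from h import *
for n in ['scene','side']: fixed(*measure(n))
E
```

```text
== scene
bar [0.3565 0.2717] nose -69.5 [0.1259 0.0197] z 0.0153 288
bar [0.4616 0.2834] nose 111.4 [0.1272 0.0184] z 0.0155 328
bar [0.4937 0.3824] nose -56.6 [0.1261 0.0188] z 0.0154 386
bar [0.5783 0.357 ] nose 114.6 [0.1271 0.0182] z 0.0153 423
rib [0.4471 0.086 ] a 178.5 [0.0292 0.004 ] z 0.0519 15
plate [0.4472 0.0861] a 172.8 [0.082  0.0287] 90
stand [0.6226 0.025 ] a 85.99 [0.2662 0.0607] z 0.0549
tray [ 0.4495 -0.2641] a 3.34 [0.0964 0.0679] z 0.0132
green [ 0.6159 -0.2846  0.0821] [ 0.60669513 -0.29137752] [0.04099709 0.03692457 0.02430711]
== side
bar [0.3511 0.2695] nose -69.4 [0.1281 0.0171] z 0.0151 293
bar [0.4548 0.2804] nose 111.8 [0.1294 0.0176] z 0.0150 268
bar [0.487  0.3802] nose -55.7 [0.1265 0.0187] z 0.0149 227
bar [0.5725 0.3539] nose 115.5 [0.1297 0.0185] z 0.0146 218
bar [0.5935 0.1049] nose 85.9 [0.107  0.0031] z 0.0176 99
rib [ 0.4349 -0.1171] a 168.8 [0.0349 0.0109] z 0.0506 88
rib [ 0.4369 -0.0259] a 178.7 [0.0277 0.0066] z 0.0516 26
rib [0.4383 0.0818] a 175.9 [0.0339 0.0075] z 0.0505 47
plate [ 0.4351 -0.1177] a 171.5 [0.0835 0.0315] 327
plate [ 0.4394 -0.0247] a 170.3 [0.0807 0.0294] 232
plate [0.4381 0.0819] a 175.0 [0.0827 0.0319] 246
stand [0.6168 0.0209] a 85.63 [0.2667 0.0605] z 0.0539
tray [ 0.4419 -0.3193] a 98.41 [0.1633 0.1121] z 0.0131
green [ 0.6063 -0.2896  0.0803] [ 0.6103152  -0.28659348] [0.03044626 0.03121265 0.01511017]
```

```bash
python3 - <<'E'
s=open('h.py').read()
s=s.replace("    P=np.stack([x*d,y*d,d],-1)","""    if n=='wrist':
        r=np.hypot(x,y)+1e-9; k=np.tan(np.minimum(r,1.45))/r; x=x*k; y=y*k
    P=np.stack([x*d,y*d,d],-1)""")
open('h.py','w').write(s)
E
python3 - <<'E'
from h import *
c=imaging.get_calibration('wrist'); print(c)
R=np.array(c['R']);print('cam pos',-R.T@c['t'])
fixed(*measure('wrist','w0.png'))
E
```

```text
{'fovy': 65.70646984690485, 'cx': 276.15711069659335, 'cy': 206.37455626031453, 'R': array([[ 9.99998758e-01, -1.53559008e-03, -3.53846488e-04],
       [-1.33829003e-03, -9.46126279e-01,  3.23795109e-01],
       [-8.32000020e-04, -3.23794234e-01, -9.46127160e-01]]), 't': array([-0.67378802, -0.04122889,  0.37998831])}
cam pos [0.67404816 0.08299562 0.37262856]
== wrist
bar [0.6566 0.1043] nose 85.3 [0.1008 0.0009] z 0.0170 72
rib [ 0.4404 -0.114 ] a 169.2 [0.0381 0.0102] z 0.0501 205
rib [ 0.4453 -0.021 ] a 171.0 [0.0387 0.0098] z 0.0502 244
rib [0.444  0.0848] a 173.3 [0.0391 0.0094] z 0.0500 253
plate [ 0.4406 -0.1137] a 170.3 [0.0881 0.0345] 852
plate [0.4443 0.0847] a 173.9 [0.0883 0.0343] 1207
plate [ 0.4451 -0.0207] a 171.1 [0.0878 0.0344] 963
plate [ 0.6562 -0.2466] a 174.9 [0.1424 0.0033] 281
stand [0.6207 0.0244] a 85.79 [0.264  0.0593] z 0.0545
tray [ 0.4144 -0.3748] a 97.15 [0.0596 0.0336] z 0.0129
```

View pics/w0.png

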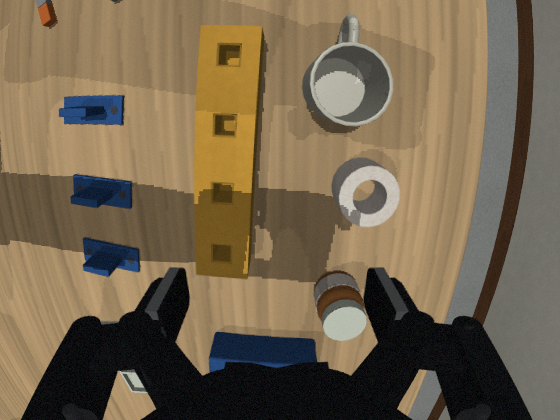

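```bash
python3 -m handwheel '[-0.156,-0.076,0,0,0,-0.0742,-0.156,-0.076,0,0,0,-0.0742,-0.156,-0.076,0,0,0,-0.0742,-0.156,-0.076,0,0,0,-0.0742,-0.156,-0.076,0,0,0,-0.0742]' 1 60
python3 -m handwheel '[-0.156,-0.076,0,0,0,-0.0742,-0.156,-0.076,0,0,0,-0.0742,-0.156,-0.076,0,0,0,-0.0742,-0.156,-0.076,0,0,0,-0.0742,-0.156,-0.076,0,0,0,-0.0742]'
python3 -m handwheel '[0,0,0,0,0,-0.0742,0,0,0,0,0,-0.0742,0,0,0,0,0,-0.0742,0,0,0,0,0,-0.0742,0,0,0,0,0,-0.0742]'
python3 - <<'E'
from h import *
from scipy.spatial.transform import Rotation as Ro
s=ctrl.get_state(); print(s['qpos'].round(3)); M=Ro.from_quat(s['tcp_rot']).as_matrix().round(3);print(s['eef_pos'].round(4),M, np.degrees(np.arctan2(M[1,1],M[0,1])))
fixed(*measure('wrist','w1.png'));
E
```

```text
time: 0.67
eef_pos: [0.5568, -0.0573, 0.2501]
tcp_rot: [0.882, 0.472, -0.0, -0.0]
contact_force: [0.2, 0.2, 0.7]
opening: 1.001
finger_force: 0.0
time: 1.08
eef_pos: [0.4398, -0.1142, 0.2502]
tcp_rot: [0.98, 0.199, 0.0, 0.0]
contact_force: [-0.9, -0.4, 0.4]
opening: 0.996
finger_force: 0.0
time: 1.5
eef_pos: [0.4408, -0.114, 0.2504]
tcp_rot: [0.996, -0.092, 0.0, 0.0]
contact_force: [-0.6, -0.4, 0.4]
opening: 1.0
finger_force: 0.0
[-0.477 -0.218  2.095  0.     1.264  1.278]
[ 0.4408 -0.114   0.2504] [[ 0.983 -0.182  0.   ]
 [-0.182 -0.983 -0.   ]
 [ 0.     0.    -1.   ]] -100.48938981042683
== wrist
bar [0.3559 0.2703] nose -69.3 [0.127 0.016] z 0.0151 509
bar [0.4601 0.2811] nose 111.2 [0.1275 0.0159] z 0.0152 574
bar [0.5967 0.1044] nose 85.7 [0.1051 0.0011] z 0.0174 119
rib [ 0.4398 -0.1156] a 171.0 [0.0399 0.0098] z 0.0504 376
rib [ 0.4443 -0.0223] a 170.5 [0.0392 0.0094] z 0.0502 342
rib [0.4442 0.0833] a 174.5 [0.0386 0.0103] z 0.0501 276
plate [ 0.4403 -0.1152] a 171.0 [0.0879 0.0343] 1715
plate [ 0.4449 -0.0227] a 172.1 [0.0873 0.0344] 1311
plate [0.4441 0.0834] a 173.9 [0.0875 0.0345] 1116
stand [0.6202 0.0222] a 85.67 [0.2642 0.0592] z 0.0545
tray [ 0.4454 -0.3176] a 98.08 [0.1632 0.1114] z 0.0132
green [ 0.6001 -0.284   0.0775] [ 0.59764653 -0.28435772] [0.01478998 0.03419151 0.01981466]
```

```bash
python3 -m handwheel '[0,-0.007,-0.24,0,0,0,0,0,-0.24,0,0,0,0,0,-0.24,0,0,0,0,0,-0.24,0,0,0,0,0,-0.24,0,0,0]' 1 60 >/dev/null
python3 -m handwheel '[0,0,-0.236,0,0,0,0,0,0,0,0,0,0,0,0,0,0,0]'
python3 -m handwheel '[0,0,0,0,0,0,0,0,0,0,0,0,0,0,0,0,0,0,0,0,0,0,0,0,0,0,0,0,0,0]' 0
python3 -m handwheel '[0,0,0.22,0,0,0,0,0,0.22,0,0,0,0,0,0.22,0,0,0,0,0,0,0,0,0]'
python3 -m handwheel '[0.0124,-0.243,0,0,0,0.0296,0.0124,-0.243,0,0,0,0.0296,0.0124,-0.243,0,0,0,0.0296,0.0124,-0.243,0,0,0,0.0296,0.0124,-0.243,0,0,0,0.0296]'
python3 -m handwheel '[0.0124,-0.243,0,0,0,0.0296,0.0124,-0.243,0,0,0,0.0296,0,0,0,0,0,0,0,0,0,0,0,0]'
python3 - <<'E'
from h import *
from scipy.spatial.transform import Rotation as Ro
s=ctrl.get_state(); M=Ro.from_quat(s['tcp_rot']).as_matrix().round(3);print(s['qpos'].round(3), np.degrees(np.arctan2(M[1,1],M[0,1])))
im,W=cloud('wrist','w2.png')
E
```

```text
time: 2.22
eef_pos: [0.4394, -0.1142, 0.0334]
tcp_rot: [0.996, -0.088, -0.003, -0.001]
contact_force: [0.7, 0.6, 0.0]
opening: 0.999
finger_force: 0.0
time: 2.63
eef_pos: [0.4419, -0.1154, 0.0365]
tcp_rot: [0.996, -0.089, 0.001, 0.001]
contact_force: [-1.0, 0.3, 0.5]
opening: 0.3
finger_force: 0.0
time: 2.97
eef_pos: [0.4452, -0.1171, 0.1415]
tcp_rot: [0.996, -0.088, 0.007, 0.003]
contact_force: [0.4, -0.7, 0.3]
opening: 0.003
finger_force: 0.0
time: 3.38
eef_pos: [0.4502, -0.2989, 0.1342]
tcp_rot: [1.0, 0.029, 0.0, 0.0]
contact_force: [0.4, 0.0, -0.7]
opening: -0.001
finger_force: 0.0
time: 3.72
eef_pos: [0.4537, -0.3719, 0.1339]
tcp_rot: [0.997, 0.072, 0.0, 0.0]
contact_force: [0.5, -0.0, -0.5]
opening: -0.0
finger_force: 0.0
[-0.86   0.217  1.887  0.     1.037  0.566] -81.7241071729248
```

View pics/w2.png

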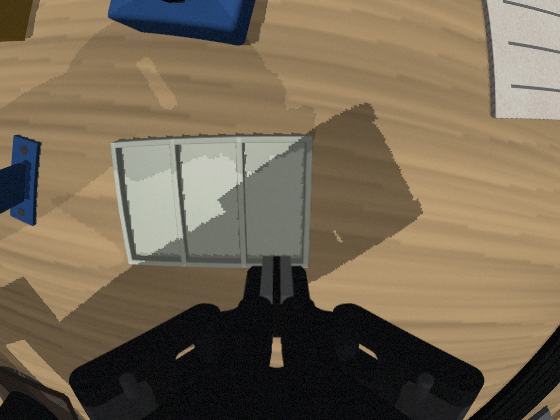

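```bash
python3 -m handwheel '[-0.0124,0.243,0,0,0,-0.0296,-0.0124,0.243,0,0,0,-0.0296,-0.0124,0.243,0,0,0,-0.0296,-0.0124,0.243,0,0,0,-0.0296,-0.0124,0.243,0,0,0,-0.0296]' 0.6 >/dev/null
python3 -m handwheel '[-0.0124,0.243,0.1,0,0,-0.0296,-0.0124,0.243,0.1,0,0,-0.0296,0,0,0,0,0,0]'
python3 - <<'E'
from h import *
measure('wrist','w3.png')
E
```

```text
time: 4.43
eef_pos: [0.4405, -0.1091, 0.1657]
tcp_rot: [0.996, -0.086, 0.001, -0.001]
contact_force: [0.2, -0.2, 0.1]
opening: 0.598
finger_force: 0.0
== wrist
bar [0.356  0.2699] nose -69.3 [0.1267 0.0159] z 0.0151 548
bar [0.5966 0.1045] nose 85.7 [0.1072 0.0011] z 0.0169 222
rib [ 0.4398 -0.1149] a 170.0 [0.0396 0.0098] z 0.0504 647
rib [ 0.4446 -0.0225] a 171.8 [0.0394 0.0095] z 0.0501 582
rib [0.4441 0.0836] a 174.9 [0.0385 0.0104] z 0.0500 413
plate [ 0.4405 -0.1146] a 169.4 [0.0878 0.0344] 2747
plate [ 0.4446 -0.0226] a 171.7 [0.0879 0.0347] 2035
plate [0.4438 0.0834] a 174.4 [0.0879 0.0349] 1588
plate [ 0.5791 -0.2791] a 72.2 [0.0839 0.0179] 128
```

```bash
python3 -m handwheel '[0,0,-0.215,0,0,0,0,0,-0.215,0,0,0,0,0,-0.215,0,0,0,0,0,-0.215,0,0,0,0,0,0,0,0,0]' 0.6 60
python3 -m handwheel '[0,0,0,0,0,0,0,0,0,0,0,0,0,0,0,0,0,0,0,0,0,0,0,0,0,0,0,0,0,0]' 0 >/dev/null
python3 -m handwheel '[0,0,0,0,0,0,0,0,0,0,0,0,0,0,0,0,0,0,0,0,0,0,0,0]'
```

```text
time: 4.9
eef_pos: [0.4353, -0.1123, 0.0284]
tcp_rot: [0.996, -0.089, -0.007, -0.003]
contact_force: [-0.8, 0.2, -0.3]
opening: 0.597
finger_force: 0.0
time: 5.65
eef_pos: [0.4429, -0.116, 0.0375]
tcp_rot: [0.996, -0.089, 0.002, 0.001]
contact_force: [-0.7, -0.4, 6.7]
opening: 0.104
finger_force: 59.9
```

```bash
python3 -m handwheel '[0,0,0.22,0,0,0,0,0,0.22,0,0,0,0,0,0.22,0,0,0]' >/dev/null
python3 -m handwheel '[0.0124,-0.243,0,0,0,0.0296,0.0124,-0.243,0,0,0,0.0296,0.0124,-0.243,0,0,0,0.0296,0.0124,-0.243,0,0,0,0.0296,0.0124,-0.243,0,0,0,0.0296]' >/dev/null
python3 -m handwheel '[0.0124,-0.243,0,0,0,0.0296,0.0124,-0.24,0,0,0,0.0296,0,0,0,0,0,0,0,0,0,0,0,0]'
python3 -m handwheel '[0,0,-0.2,0,0,0,0,0,-0.2,0,0,0,0,0,-0.17,0,0,0,0,0,0,0,0,0,0,0,0,0,0,0]'
python3 -m handwheel '[0,0,0,0,0,0,0,0,0,0,0,0]'
```

```text
time: 6.65
eef_pos: [0.4537, -0.3715, 0.1344]
tcp_rot: [0.997, 0.072, 0.0, 0.0]
contact_force: [0.0, -0.3, -1.1]
opening: 0.106
finger_force: 58.9
time: 7.07
eef_pos: [0.4533, -0.3676, 0.0474]
tcp_rot: [0.997, 0.074, -0.001, -0.002]
contact_force: [0.1, -0.5, 0.3]
opening: 0.107
finger_force: 58.9
time: 7.23
eef_pos: [0.4552, -0.3704, 0.0509]
tcp_rot: [0.997, 0.074, 0.001, 0.002]
contact_force: [0.1, 0.1, -0.2]
opening: 0.109
finger_force: 58.9
```

```bash
python3 -m handwheel '[0,0,-0.06,0,0,0,0,0,0,0,0,0,0,0,0,0,0,0]'
python3 -m handwheel '[0,0,0,0,0,0,0,0,0,0,0,0,0,0,0,0,0,0,0,0,0,0,0,0,0,0,0,0,0,0]' 0.4
python3 -m handwheel '[0,0,0.247,0,0,0,0,0,0.247,0,0,0,0,0,0.247,0,0,0]' >/dev/null
python3 -m handwheel '[-0.006,0.258,0,0,0,-0.0205,-0.006,0.258,0,0,0,-0.0205,-0.006,0.258,0,0,0,-0.0205,-0.006,0.258,0,0,0,-0.0205,-0.006,0.258,0,0,0,-0.0205]' >/dev/null
python3 -m handwheel '[-0.006,0.258,0,0,0,-0.0205,-0.006,0.258,0,0,0,-0.0205,-0.006,0.258,0,0,0,-0.0205,-0.006,0.258,0,0,0,-0.0205,0,0,0,0,0,0]' 0.6
python3 -m handwheel '[0,0,0,0,0,0,0,0,0,0,0,0]'
python3 - <<'E'
from h import *
measure('wrist','w4.png')
E
```

```text
time: 7.48
eef_pos: [0.4557, -0.3716, 0.0416]
tcp_rot: [0.997, 0.074, 0.002, 0.002]
contact_force: [2.7, -3.0, 3.9]
opening: 0.106
finger_force: 59.7
time: 7.9
eef_pos: [0.4535, -0.3692, 0.0388]
tcp_rot: [0.997, 0.074, -0.001, -0.001]
contact_force: [-0.3, 0.3, 0.1]
opening: 0.4
finger_force: 0.0
time: 8.98
eef_pos: [0.4444, -0.0159, 0.1499]
tcp_rot: [0.998, -0.068, -0.001, -0.001]
contact_force: [-0.8, -0.4, -0.5]
opening: 0.599
finger_force: 0.0
time: 9.15
eef_pos: [0.4459, -0.0215, 0.1506]
tcp_rot: [0.998, -0.07, 0.0, 0.0]
contact_force: [0.4, 0.1, 0.3]
opening: 0.601
finger_force: 0.0
== wrist
bar [0.3559 0.2705] nose -69.5 [0.1275 0.016 ] z 0.0151 837
bar [0.4658 0.266 ] nose 111.9 [0.0954 0.0161] z 0.0152 779
bar [0.5965 0.1042] nose 85.8 [0.1071 0.0011] z 0.0170 377
rib [ 0.4441 -0.0221] a 171.5 [0.0395 0.0097] z 0.0502 721
rib [0.4437 0.0839] a 173.1 [0.0388 0.0098] z 0.0501 591
plate [ 0.4448 -0.0218] a 171.7 [0.0871 0.0344] 2927
plate [0.4437 0.0837] a 174.1 [0.0883 0.0348] 2160
plate [ 0.5809 -0.276 ] a 64.5 [0.0868 0.0283] 192
```

```bash
python3 -m handwheel '[0,0,-0.193,0,0,0,0,0,-0.193,0,0,0,0,0,-0.193,0,0,0,0,0,-0.193,0,0,0,0,0,0,0,0,0]' 0.6 60 >/dev/null
python3 -m handwheel '[0,0,0,0,0,0,0,0,0,0,0,0,0,0,0,0,0,0,0,0,0,0,0,0,0,0,0,0,0,0]' 0 >/dev/null
python3 -m handwheel '[0,0,0,0,0,0,0,0,0,0,0,0,0,0,0,0,0,0,0,0,0,0,0,0]'
python3 -m handwheel '[0,0,0.22,0,0,0,0,0,0.22,0,0,0,0,0,0.22,0,0,0]' >/dev/null
python3 -m handwheel '[0.001,-0.246,0,0,0,0.023,0.001,-0.246,0,0,0,0.023,0.001,-0.246,0,0,0,0.023,0.001,-0.246,0,0,0,0.023,0.001,-0.246,0,0,0,0.023]' >/dev/null
python3 -m handwheel '[0.001,-0.246,0,0,0,0.023,0.001,-0.246,0,0,0,0.023,0.001,-0.246,0,0,0,0.023,0,0,0,0,0,0,0,0,0,0,0,0]'
python3 -m handwheel '[0,0,-0.2,0,0,0,0,0,-0.2,0,0,0,0,0,-0.17,0,0,0,0,0,0,0,0,0,0,0,0,0,0,0]'
python3 -m handwheel '[0,0,-0.06,0,0,0,0,0,0,0,0,0,0,0,0,0,0,0]'
python3 -m handwheel '[0,0,0,0,0,0,0,0,0,0,0,0,0,0,0,0,0,0,0,0,0,0,0,0,0,0,0,0,0,0]' 0.4
python3 -m handwheel '[0,0,0.247,0,0,0,0,0,0.247,0,0,0,0,0,0.247,0,0,0,0,0,0,0,0,0,0,0,0,0,0,0]'
python3 - <<'E'
from h import *
fixed(*measure('wrist','w5.png'))
E
```

```text
time: 10.37
eef_pos: [0.4479, -0.0222, 0.0371]
tcp_rot: [0.997, -0.071, 0.002, 0.001]
contact_force: [-1.9, -2.6, 7.0]
opening: 0.111
finger_force: 59.5
time: 11.45
eef_pos: [0.4469, -0.3181, 0.1341]
tcp_rot: [0.997, 0.072, 0.0, -0.0]
contact_force: [-0.2, 0.8, -0.7]
opening: 0.104
finger_force: 58.7
time: 11.87
eef_pos: [0.4464, -0.3145, 0.0472]
tcp_rot: [0.997, 0.074, -0.001, -0.002]
contact_force: [0.5, 0.0, -1.1]
opening: 0.106
finger_force: 59.4
time: 12.12
eef_pos: [0.4482, -0.3172, 0.0411]
tcp_rot: [0.997, 0.074, 0.001, 0.001]
contact_force: [-0.0, -0.7, 2.5]
opening: 0.105
finger_force: 60.1
time: 12.53
eef_pos: [0.447, -0.3166, 0.0393]
tcp_rot: [0.997, 0.074, -0.0, -0.0]
contact_force: [0.6, 0.8, -0.4]
opening: 0.399
finger_force: 0.0
time: 12.95
eef_pos: [0.4485, -0.318, 0.1537]
tcp_rot: [0.997, 0.074, 0.002, 0.003]
contact_force: [-0.7, -0.2, -0.7]
opening: 0.399
finger_force: 0.0
== wristTraceback (most recent call last):
  File "<stdin>", line 2, in <module>
  File "h.py", line 36, in measure
    for i in comps(P):
             ~~~~~^^^
  File "h.py", line 17, in comps
    o=P[:,:2].min(0)-.02; ij=((P[:,:2]-o)/res).astype(int)
      ~~~~~~~~~~~^^^
    return umr_minimum(a, axis, None, out, keepdims, initial, where)
ValueError: zero-size array to reduction operation minimum which has no identity
```

View pics/w5.png

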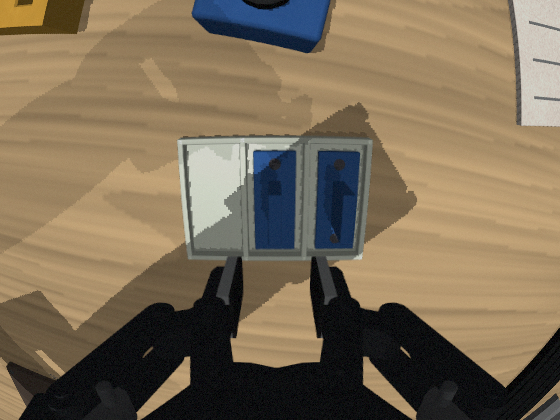

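```bash
sed -i 's/    for i in comps(P):/    for i in comps(P) if len(P) else []:/' h.py
python3 -m handwheel '[-0.0015,0.2433,0,0,0,-0.01445,-0.0015,0.2433,0,0,0,-0.01445,-0.0015,0.2433,0,0,0,-0.01445,-0.0015,0.2433,0,0,0,-0.01445,-0.0015,0.2433,0,0,0,-0.01445]' 0.6 >/dev/null
python3 -m handwheel '[-0.0015,0.2433,0,0,0,-0.01445,-0.0015,0.2433,0,0,0,-0.01445,-0.0015,0.2433,0,0,0,-0.01445,-0.0015,0.2433,0,0,0,-0.01445,-0.0015,0.2433,0,0,0,-0.01445]' >/dev/null
python3 -m handwheel '[-0.0015,0.2433,0,0,0,-0.01445,0,0,0,0,0,0,0,0,0,0,0,0,0,0,0,0,0,0]'
python3 - <<'E'
from h import *
measure('wrist','w6.png')
E
```

```text
time: 14.17
eef_pos: [0.4436, 0.0848, 0.1488]
tcp_rot: [0.999, -0.051, -0.002, 0.0]
contact_force: [-0.1, -1.4, 0.7]
opening: 0.603
finger_force: 0.0
== wrist
bar [0.3558 0.2706] nose -69.0 [0.1274 0.0161] z 0.0152 1370
bar [0.46   0.2813] nose 111.2 [0.1272 0.0157] z 0.0153 1644
bar [0.5964 0.1051] nose 85.7 [0.1087 0.0013] z 0.0172 615
rib [0.4433 0.0846] a 174.4 [0.0397 0.0093] z 0.0502 701
plate [0.4438 0.0847] a 174.2 [0.0872 0.0344] 3020
```

```bash
python3 -m handwheel '[0,0,-0.193,0,0,0,0,0,-0.193,0,0,0,0,0,-0.193,0,0,0,0,0,-0.193,0,0,0,0,0,0,0,0,0]' 0.6 60 >/dev/null
python3 -m handwheel '[0,0,0,0,0,0,0,0,0,0,0,0,0,0,0,0,0,0,0,0,0,0,0,0,0,0,0,0,0,0]' 0 >/dev/null
python3 -m handwheel '[0,0,0,0,0,0,0,0,0,0,0,0,0,0,0,0,0,0,0,0,0,0,0,0]'
python3 -m handwheel '[0,0,0.22,0,0,0,0,0,0.22,0,0,0,0,0,0.22,0,0,0]' >/dev/null
python3 -m handwheel '[-0.0042,-0.2585,0,0,0,0.0177,-0.0042,-0.2585,0,0,0,0.0177,-0.0042,-0.2585,0,0,0,0.0177,-0.0042,-0.2585,0,0,0,0.0177,-0.0042,-0.2585,0,0,0,0.0177]' >/dev/null
python3 -m handwheel '[-0.0042,-0.2585,0,0,0,0.0177,-0.0042,-0.2585,0,0,0,0.0177,-0.0042,-0.2585,0,0,0,0.0177,-0.0042,-0.2585,0,0,0,0.0177,0,0,0,0,0,0]' >/dev/null
python3 -m handwheel '[0,0,0,0,0,0,0,0,-0.2,0,0,0,0,0,-0.2,0,0,0,0,0,-0.17,0,0,0,0,0,0,0,0,0]'
python3 -m handwheel '[0,0,-0.06,0,0,0,0,0,0,0,0,0,0,0,0,0,0,0]'
python3 -m handwheel '[0,0,0,0,0,0,0,0,0,0,0,0,0,0,0,0,0,0,0,0,0,0,0,0,0,0,0,0,0,0]' 0.4
python3 -m handwheel '[0,0,0.247,0,0,0,0,0,0.247,0,0,0,0,0,0.247,0,0,0,0,0,0,0,0,0,0,0,0,0,0,0]'
python3 - <<'E'
from h import *
im,W=cloud('wrist','w7.png'); H=cv2.cvtColor(im,cv2.COLOR_BGR2HSV); 
k=(H[...,0]>95)&(H[...,0]<130)&(H[...,1]>110)&(W[...,2]>.006)&(W[...,2]<.018)&(W[...,1]<-.2)&(W[...,0]<.52)
for i in comps(W[k]):
    if len(i)>100: c,a,d=rect(W[k][i]); print(c.round(4),np.degrees(a).round(1),d.round(4),np.median(W[k][i][:,2]).round(4))
E
```

```text
time: 15.38
eef_pos: [0.4466, 0.0845, 0.0368]
tcp_rot: [0.999, -0.051, 0.002, 0.0]
contact_force: [-0.4, -0.9, 6.4]
opening: 0.103
finger_force: 59.9
time: 16.88
eef_pos: [0.436, -0.2602, 0.0431]
tcp_rot: [0.997, 0.074, -0.003, -0.003]
contact_force: [-0.4, 0.1, -1.2]
opening: 0.108
finger_force: 59.3
time: 17.13
eef_pos: [0.4402, -0.2642, 0.0411]
tcp_rot: [0.997, 0.074, 0.001, 0.001]
contact_force: [-0.3, -1.0, -0.6]
opening: 0.11
finger_force: 60.1
time: 17.55
eef_pos: [0.439, -0.2642, 0.0393]
tcp_rot: [0.997, 0.074, 0.0, 0.0]
contact_force: [0.9, 0.6, -0.5]
opening: 0.4
finger_force: 0.0
time: 17.97
eef_pos: [0.4404, -0.2655, 0.1534]
tcp_rot: [0.997, 0.074, 0.002, 0.002]
contact_force: [-0.5, -0.1, -0.5]
opening: 0.4
finger_force: 0.0
[ 0.4376 -0.2649] 8.5 [0.0878 0.0344] 0.0095
[ 0.4449 -0.3178] 8.5 [0.0881 0.0351] 0.0095
[ 0.4525 -0.3713] 7.8 [0.0879 0.0345] 0.0095
```

```bash
python3 -m handwheel '[0.0533,0.2658,0.0208,0,0,0.0744,0.0533,0.2658,0.0208,0,0,0.0744,0.0533,0.2658,0.0208,0,0,0.0744,0.0533,0.2658,0.0208,0,0,0.0744,0.0533,0.2658,0.0208,0,0,0.0744]' 0.5 80 >/dev/null
python3 -m handwheel '[0.0533,0.2658,0.0208,0,0,0.0744,0.0533,0.2658,0.0208,0,0,0.0744,0.0533,0.2658,0.0208,0,0,0.0744,0.0533,0.2658,0.0208,0,0,0.0744,0.0533,0.2658,0.0208,0,0,0.0744]' >/dev/null
python3 -m handwheel '[0.0533,0.2658,0.0208,0,0,0.0744,0.0533,0.2658,0.0208,0,0,0.0744,0.0533,0.2658,0.0208,0,0,0.0744,0.0533,0.2658,0.0208,0,0,0.0744,0.0533,0.2658,0.0208,0,0,0.0744]' >/dev/null
python3 -m handwheel '[0.0533,0.2658,0.0208,0,0,0.0744,0,0,0,0,0,0,0,0,0,0,0,0]'
cat >> h.py <<'E'
from scipy.spatial.transform import Rotation as Ro
def st():
    s=ctrl.get_state(); M=Ro.from_quat(s['tcp_rot']).as_matrix()
    print('t %.1f'%s['time'],'q',s['qpos'].round(2),'pos',s['eef_pos'].round(4),'d',M[:,2].round(3),'yhead %.1f'%np.degrees(np.arctan2(M[1,1],M[0,1])),'y',M[:,1].round(3))
    return s['eef_pos'],M
E
python3 - <<'E'
from h import *
st()
measure('wrist','w8.png')
E
```

```text
time: 19.52
eef_pos: [0.5656, 0.3753, 0.1968]
tcp_rot: [0.532, 0.847, -0.002, -0.001]
contact_force: [-0.4, -0.0, -0.6]
opening: 0.5
finger_force: 0.0
t 19.5 q [ 0.44  0.34  1.61 -0.    1.2  -0.01] pos [0.5656 0.3753 0.1968] d [-0.004 -0.002 -1.   ] yhead 25.8 y [ 0.901  0.435 -0.005]
== wrist
bar [0.3545 0.2731] nose -69.6 [0.127  0.0169] z 0.0152 1406
bar [0.4591 0.2839] nose 111.3 [0.1271 0.0161] z 0.0154 1669
bar [0.4914 0.3835] nose -56.3 [0.1266 0.016 ] z 0.0155 2228
bar [0.5759 0.3576] nose 115.0 [0.1264 0.0156] z 0.0156 1954
```

```bash
python3 -m handwheel '[0,0,0,0,0,0,0,0,0,0,0,0,0,0,0,0,0,0,0,0,0,0,0,0,0,0,0,0,0,0]' >/dev/null
python3 - <<'E'
from h import *
st()
measure('wrist','w9.png')
E
```

```text
t 20.0 q [ 0.43  0.33  1.61  0.    1.2  -0.01] pos [0.5671 0.373  0.2005] d [ 0.  0. -1.] yhead 25.5 y [0.902 0.431 0.   ]
== wrist
bar [0.3547 0.273 ] nose -69.3 [0.1271 0.0165] z 0.0152 1394
bar [0.4592 0.2837] nose 111.2 [0.1274 0.0161] z 0.0154 1664
bar [0.4914 0.3835] nose -56.5 [0.1265 0.016 ] z 0.0155 2178
bar [0.5759 0.3579] nose 115.0 [0.1267 0.0152] z 0.0156 1918
```

```bash
python3 -m handwheel '[0,0.012,0,-0.0604,-0.0282,-0.0056,0,0,0,-0.0604,-0.0282,0,0,0,0,-0.0604,-0.0282,0,0,0,0,-0.0604,-0.0282,0,0,0,0,-0.0604,-0.0282,0]' 0.45 80
python3 -m handwheel '[0,0,-0.25,0,0,0,0,0,-0.25,0,0,0,0,0,-0.25,0,0,0,0,0,-0.2,0,0,0,0,0,-0.1,0,0,0]'
python3 -m handwheel '[0,0,0,0,0,0,0,0,0,0,0,0,0,0,0,0,0,0,0,0,-0.06,0,0,0,0,0,-0.06,0,0,0]'
python3 -m handwheel '[0,0,0,0,0,0,0,0,0,0,0,0,0,0,0,0,0,0]'
python3 - <<'E'
from h import *
st()
E
```

```text
time: 20.45
eef_pos: [0.5673, 0.3758, 0.2015]
tcp_rot: [0.518, 0.814, -0.139, 0.221]
contact_force: [0.4, -0.1, -0.5]
opening: 0.454
finger_force: 0.0
time: 20.87
eef_pos: [0.5644, 0.3739, 0.0375]
tcp_rot: [0.518, 0.815, -0.143, 0.216]
contact_force: [-2.1, 0.1, -1.3]
opening: 0.451
finger_force: 0.0
time: 21.28
eef_pos: [0.5689, 0.3769, 0.0278]
tcp_rot: [0.519, 0.815, -0.136, 0.219]
contact_force: [-0.1, -0.4, -0.5]
opening: 0.449
finger_force: 0.0
time: 21.53
eef_pos: [0.5669, 0.3755, 0.0248]
tcp_rot: [0.518, 0.815, -0.139, 0.218]
contact_force: [-0.2, 0.2, -1.1]
opening: 0.447
finger_force: 0.0
t 21.5 q [ 0.6   0.64  1.6  -0.59  1.08  0.5 ] pos [0.5669 0.3755 0.0248] d [ 0.211 -0.453 -0.866] yhead 25.1 y [ 0.906  0.424 -0.001]
```

```bash
python3 -m handwheel '[0,0,0,0,0,0,0,0,0,0,0,0,0,0,0,0,0,0,0,0,0,0,0,0,0,0,0,0,0,0]' 0 80 >/dev/null
python3 -m handwheel '[0,0,0,0,0,0,0,0,0,0,0,0,0,0,0,0,0,0,0,0,0,0,0,0]'
python3 -m handwheel '[0,0,0.26,0,0,0,0,0,0.26,0.0697,0.0325,0,0,0,0.26,0.0697,0.0325,0,0,0,0.26,0.0697,0.0325,0,0,0,0.26,0.0697,0.0325,0]'
python3 -m handwheel '[0,0,0,0.0697,0.0325,0,0,0,0,0.0697,0.0325,0,0,0,0,0.0697,0.0325,0,0,0,0,0.0697,0.0325,0,0,0,0,0.0697,0.0325,0]'
python3 -m handwheel '[0,0,0,0.0697,0.0325,0,0,0,0,0.0697,0.0325,0,0,0,0,0.0697,0.0325,0,0,0,0,0.0697,0.0325,0,0,0,0,0,0,0]'
python3 - <<'E'
from h import *
st()
E
```

```text
time: 22.28
eef_pos: [0.5672, 0.376, 0.0254]
tcp_rot: [0.518, 0.815, -0.139, 0.218]
contact_force: [-2.4, 1.5, 3.5]
opening: 0.157
finger_force: 79.0
time: 22.7
eef_pos: [0.5663, 0.3756, 0.221]
tcp_rot: [0.536, 0.844, -0.009, 0.014]
contact_force: [0.0, 0.0, -1.0]
opening: 0.157
finger_force: 78.3
time: 23.12
eef_pos: [0.567, 0.3748, 0.2194]
tcp_rot: [0.515, 0.81, 0.151, -0.236]
contact_force: [-0.2, -0.4, -1.3]
opening: 0.155
finger_force: 78.3
time: 23.53
eef_pos: [0.566, 0.3728, 0.2135]
tcp_rot: [0.468, 0.728, 0.266, -0.424]
contact_force: [-1.2, 0.6, -2.6]
opening: 0.156
finger_force: 78.6
t 23.5 q [ 0.14  0.44  1.67  0.98  1.54 -0.6 ] pos [0.566  0.3728 0.2135] d [-0.368  0.785 -0.498] yhead 24.8 y [ 0.907  0.42  -0.009]
```

```bash
python3 -m handwheel '[0.011,-0.1786,0,0,0,-0.0779,0.011,-0.1786,0,0,0,-0.0779,0.011,-0.1786,0,0,0,-0.0779,0.011,-0.1786,0,0,0,-0.0779,0.011,-0.1786,0,0,0,-0.0779]' >/dev/null
python3 -m handwheel '[0.011,-0.1786,0,0,0,-0.0779,0.011,-0.1786,0,0,0,-0.0779,0.011,-0.1786,0,0,0,-0.0779,0.011,-0.1786,0,0,0,-0.0779,0.011,-0.1786,0,0,0,-0.0779]'
python3 -m handwheel '[0.011,-0.1786,0,0,0,-0.0779,0.011,-0.1786,0,0,0,-0.0779,0.011,-0.1786,0,0,0,-0.0779,0.011,-0.1786,0,0,0,-0.0779,0.011,-0.1786,0,0,0,-0.0779]' >/dev/null
python3 -m handwheel '[0.011,-0.1786,0,0,0,-0.0779,0.011,-0.1786,0,0,0,-0.0779,0,0,0,0,0,0,0,0,0,0,0,0,0,0,0,0,0,0]'
python3 -m handwheel '[0,0,0,0,0,0,0,0,0,0,0,0]'
python3 - <<'E'
from h import *
st()
for n in ['wrist','side']: cloud(n,n+'A.png')
a=cv2.imread('pics/wristA.png');b=cv2.imread('pics/sideA.png')
cv2.imwrite('pics/A.png',np.hstack([a[:,80:480],b[100:,160:560][:320].copy() if 0 else cv2.resize(b[120:330,200:400],(400,420))]))
E
```

```text
time: 24.37
eef_pos: [0.5827, 0.1063, 0.2193]
tcp_rot: [0.802, 0.33, 0.462, -0.188]
contact_force: [0.6, 0.4, -0.5]
opening: 0.152
finger_force: 78.7
time: 25.2
eef_pos: [0.5948, -0.0789, 0.2197]
tcp_rot: [0.866, -0.029, 0.499, 0.018]
contact_force: [0.6, -0.5, -0.7]
opening: 0.158
finger_force: 78.6
time: 25.37
eef_pos: [0.5949, -0.0793, 0.2196]
tcp_rot: [0.866, -0.03, 0.499, 0.018]
contact_force: [0.7, 1.0, -1.0]
opening: 0.158
finger_force: 78.6
t 25.4 q [-0.42 -0.16  2.34  1.75  0.3  -0.36] pos [ 0.5949 -0.0793  0.2196] d [ 0.864 -0.062 -0.5  ] yhead -94.0 y [-0.07  -0.998  0.002]
```

View pics/A.png

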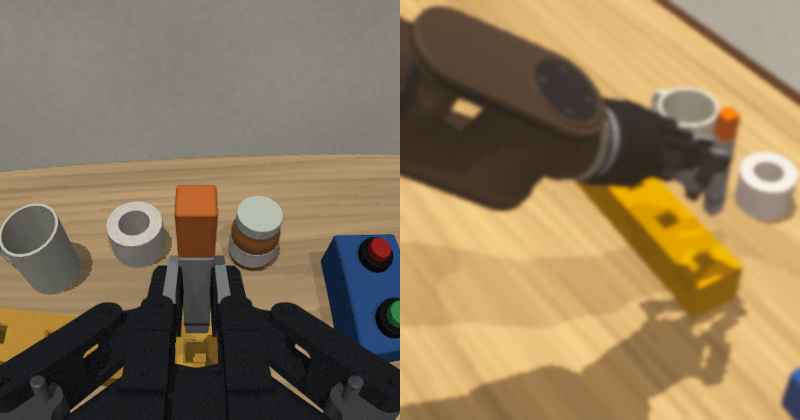

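```bash
python3 -m handwheel '[0,0,-0.08,0,0,0,0,0,-0.08,0,0,0,0,0,-0.08,0,0,0,0,0,-0.08,0,0,0,0,0,-0.08,0,0,0]'
python3 -m handwheel '[0,0,0,0,0,0,0,0,0,0,0,0]'
python3 - <<'E'
from h import *
st()
E
```

```text
time: 25.88
eef_pos: [0.595, -0.0798, 0.1592]
tcp_rot: [0.866, -0.031, 0.5, 0.019]
contact_force: [0.2, 0.2, -1.2]
opening: 0.155
finger_force: 78.7
time: 26.05
eef_pos: [0.5946, -0.0796, 0.1588]
tcp_rot: [0.866, -0.031, 0.499, 0.018]
contact_force: [0.2, -0.1, -1.0]
opening: 0.156
finger_force: 78.7
t 26.1 q [-0.42 -0.03  2.36  2.16  0.36 -0.8 ] pos [ 0.5946 -0.0796  0.1588] d [ 0.863 -0.062 -0.502] yhead -94.1 y [-0.072 -0.997  0.001]
```

```bash
cat >> h.py <<'E'
def held(tx,ty):
    """bar held upright near (tx,ty): slices of its points in stand axes relative to (tx,ty)"""
    a=np.radians(-4.25); X=np.array([np.cos(a),np.sin(a)]); Y=np.array([-X[1],X[0]])
    for n,off in (('scene',(.0029,.0016)),('side',(-.0029,-.0025)),('wrist',(.0009,.0009))):
        im,W=cloud(n); H=cv2.cvtColor(im,cv2.COLOR_BGR2HSV)
        if n=='wrist': off=(0,0)
        q=W[...,:2]-np.array(off)-[tx,ty]; qx=q@X; qy=q@Y; z=W[...,2]
        k=np.isfinite(z)&(abs(qx)<.025)&(abs(qy)<.025)&(z>.06)
        org=k&((H[...,0]<14)|(H[...,0]>172))&(H[...,1]>150)
        if org.sum()<10: print(n,'no nose');continue
        zt=np.percentile(z[org],99)
        t=org&(z>zt-.003); print(n,'ztop %.4f'%zt,'top x',np.percentile(qx[t],[2,98]).round(4),'y',np.percentile(qy[t],[2,98]).round(4),t.sum())
        for lo in np.arange(.06,zt-.003,.02):
            s=k&(z>lo)&(z<lo+.02)&(H[...,2]>(70))
            if lo<zt-.03: s&=(H[...,1]<90)
            if s.sum()>12: print('   z%.2f'%lo,'x',np.percentile(qx[s],[3,97]).round(4),'y',np.percentile(qy[s],[3,97]).round(4),s.sum())
E
python3 - <<'E'
from h import *
held(.6119,-.0813)
E
```

```text
scene ztop 0.2048 top x [-0.0086  0.0067] y [-0.008   0.0066] 22
   z0.08 x [-0.0084  0.0065] y [-0.0087  0.0082] 17
   z0.10 x [-0.0089  0.0072] y [-0.0082  0.0076] 33
   z0.12 x [-0.0081  0.0078] y [-0.0085  0.0071] 18
   z0.14 x [-0.0076  0.0072] y [-0.0078  0.0128] 29
   z0.16 x [-0.0245  0.0065] y [-0.0089  0.0132] 65
   z0.18 x [-0.0078  0.0082] y [-0.0071  0.0078] 58
   z0.20 x [-0.0094  0.0071] y [-0.0084  0.0072] 31
side ztop 0.2034 top x [-0.0084 -0.0008] y [-0.0073  0.0078] 10
   z0.08 x [-0.0089  0.0028] y [-0.0079  0.0056] 51
   z0.10 x [-0.0088  0.0035] y [-0.0083  0.003 ] 51
   z0.12 x [-0.0085  0.005 ] y [-0.0077 -0.0035] 26
   z0.16 x [-0.0238  0.0025] y [-0.0131  0.0153] 95
   z0.18 x [-0.009   0.0058] y [-0.0076  0.0074] 80
   z0.20 x [-0.0084  0.0062] y [-0.0071  0.0078] 54
wrist ztop 0.2052 top x [-0.0083  0.0072] y [-0.0078  0.0071] 1395
   z0.10 x [-0.0079 -0.007 ] y [-0.0076  0.007 ] 15
   z0.12 x [-0.0084 -0.0073] y [-0.0065  0.0057] 62
   z0.14 x [-0.0084 -0.0072] y [-0.0053  0.0052] 274
   z0.16 x [-0.024   0.0004] y [-0.0134  0.0124] 1328
   z0.18 x [-0.0086 -0.007 ] y [-0.0079  0.0069] 1186
   z0.20 x [-0.0083  0.0068] y [-0.0078  0.0069] 1573
```

```bash
python3 -m handwheel '[0.002,0,-0.05,0,0,0,0,0,-0.06,0,0,0,0,0,-0.06,0,0,0,0,0,-0.06,0,0,0,0,0,0,0,0,0]'
python3 -m handwheel '[0,0,-0.06,0,0,0,0,0,-0.06,0,0,0,0,0,-0.05,0,0,0,0,0,-0.02,0,0,0,0,0,0,0,0,0]'
python3 -m handwheel '[0,0,0,0,0,0,0,0,0,0,0,0]'
python3 - <<'E'
from h import *
st(); held(.6119,-.0813)
E
```

```text
time: 26.62
eef_pos: [0.5947, -0.0797, 0.1242]
tcp_rot: [0.866, -0.031, 0.499, 0.018]
contact_force: [0.0, -0.1, -1.3]
opening: 0.155
finger_force: 78.7
time: 27.03
eef_pos: [0.5953, -0.0799, 0.0968]
tcp_rot: [0.866, -0.031, 0.499, 0.018]
contact_force: [0.6, 0.4, -0.7]
opening: 0.157
finger_force: 78.7
time: 27.2
eef_pos: [0.5958, -0.08, 0.0978]
tcp_rot: [0.865, -0.031, 0.5, 0.019]
contact_force: [0.8, -0.2, -0.6]
opening: 0.156
finger_force: 78.7
t 27.2 q [-0.42  0.13  2.36  2.44  0.47 -1.1 ] pos [ 0.5958 -0.08    0.0978] d [ 0.864 -0.063 -0.499] yhead -94.1 y [-0.072 -0.997  0.002]
scene ztop 0.1444 top x [-0.0053  0.0075] y [-0.008   0.0046] 18
   z0.06 x [-0.0069  0.0084] y [-0.0073  0.0066] 17
   z0.08 x [-0.0197  0.0077] y [-0.0092  0.0117] 28
   z0.10 x [-0.0234  0.0085] y [-0.0097  0.0126] 62
   z0.12 x [-0.0074  0.0084] y [-0.0084  0.0078] 57
   z0.14 x [-0.0072  0.0079] y [-0.0086  0.0055] 28
side ztop 0.1415 top x [-0.0078 -0.0003] y [-0.0073 -0.0003] 8
   z0.08 x [-0.017   0.0037] y [-0.0199  0.0078] 16
   z0.10 x [-0.0238  0.0021] y [-0.0138  0.0126] 70
   z0.12 x [-0.0086  0.0069] y [-0.008   0.0081] 79
wrist ztop 0.1422 top x [-0.008   0.0074] y [-0.0078  0.0071] 1392
   z0.06 x [-0.0081 -0.0073] y [-0.0055  0.0055] 34
   z0.08 x [-0.0081  0.0013] y [-0.0091  0.0095] 272
   z0.10 x [-0.0242 -0.0009] y [-0.0134  0.0124] 1163
   z0.12 x [-0.0084 -0.0067] y [-0.008   0.0069] 1273
```

```bash
python3 -m handwheel '[0,0,-0.012,0,0,0,0,0,0,0,0,0]'
python3 -m handwheel '[0,0,0,0,0,0,0,0,0,0,0,0,0,0,0,0,0,0,0,0,0,0,0,0]' 0.35
python3 -m handwheel '[-0.1,0.007,0.058,0,0,0,-0.16,0.011,0.092,0,0,0,-0.16,0.011,0.092,0,0,0,-0.05,0.004,0.03,0,0,0]' >/dev/null
python3 -m handwheel '[-0.0282,0.1475,0.0251,0,0,0.0755,-0.0282,0.1475,0.0251,0,0,0.0755,-0.0282,0.1475,0.0251,0,0,0.0755,-0.0282,0.1475,0.0251,0,0,0.0755,-0.0282,0.1475,0.0251,0,0,0.0755]' 
python3 -m handwheel '[-0.0282,0.1475,0.0251,0,0,0.0755,-0.0282,0.1475,0.0251,0,0,0.0755,-0.0282,0.1475,0.0251,0,0,0.0755,-0.0282,0.1475,0.0251,0,0,0.0755,-0.0282,0.1475,0.0251,0,0,0.0755]' >/dev/null
python3 -m handwheel '[-0.0282,0.1475,0.0251,0,0,0.0755,-0.0282,0.1475,0.0251,0,0,0.0755,-0.0282,0.1475,0.0251,0,0,0.0755,-0.0282,0.1475,0.0251,0,0,0.0755,-0.0282,0.1475,0.0251,0,0,0.0755]' >/dev/null
python3 -m handwheel '[-0.0282,0.1475,0.0251,0,0,0.0755,-0.0282,0.1475,0.0251,0,0,0.0755,0,0,0,0,0,0,0,0,0,0,0,0,0,0,0,0,0,0]'
python3 - <<'E'
from h import *
st()
held(.6119,-.0813)
E
```

```text
time: 27.52
eef_pos: [0.5959, -0.08, 0.0959]
tcp_rot: [0.865, -0.031, 0.501, 0.019]
contact_force: [-0.4, 0.5, 1.9]
opening: 0.16
finger_force: 78.8
time: 27.85
eef_pos: [0.5952, -0.0798, 0.0948]
tcp_rot: [0.866, -0.031, 0.499, 0.019]
contact_force: [1.5, 0.1, -0.3]
opening: 0.35
finger_force: 0.0
time: 28.6
eef_pos: [0.5248, 0.0309, 0.1551]
tcp_rot: [0.839, 0.223, 0.48, -0.127]
contact_force: [0.4, 0.7, 1.1]
opening: 0.348
finger_force: 0.0
time: 29.85
eef_pos: [0.4745, 0.2952, 0.1996]
tcp_rot: [0.492, 0.715, 0.282, -0.41]
contact_force: [0.3, -1.0, -0.7]
opening: 0.349
finger_force: 0.0
t 29.9 q [ 0.02  0.22  1.98  0.95  1.51 -0.71] pos [0.4745 0.2952 0.1996] d [-0.308  0.806 -0.506] yhead 20.9 y [ 0.934  0.357 -0.001]
scene ztop 0.1427 top x [-0.0068  0.007 ] y [-0.0072  0.0047] 18
   z0.06 x [-0.0058  0.009 ] y [-0.0047  0.0063] 40
   z0.08 x [-0.0075  0.0084] y [-0.0086  0.0072] 45
   z0.10 x [-0.0053  0.0086] y [-0.0067  0.0073] 30
   z0.12 x [-0.0077  0.0088] y [-0.009   0.0071] 63
side ztop 0.1409 top x [-0.0088  0.0047] y [-0.0078  0.0031] 11
   z0.06 x [-0.0081  0.0024] y [-0.0082  0.0037] 48
   z0.08 x [-0.0082  0.0032] y [-0.0079  0.0039] 49
   z0.10 x [-0.0079  0.0029] y [-0.0084  0.0032] 21
   z0.12 x [-0.0084  0.0074] y [-0.0084  0.0083] 92
wrist no nose
```

```bash
python3 -m handwheel '[-0.0116,0.003,0,-0.0717,-0.0278,0,-0.0116,0.003,0,-0.0717,-0.0278,0,-0.0116,0.003,0,-0.0717,-0.0278,0,-0.0116,0.003,0,-0.0717,-0.0278,0,-0.0116,0.003,0,-0.0717,-0.0278,0]' 0.45 > /dev/null
python3 -m handwheel '[-0.0116,0.003,0,-0.0717,-0.0278,0,-0.0116,0.003,0,-0.0717,-0.0278,0,-0.0116,0.003,0,-0.0717,-0.0278,0,-0.0116,0.003,0,-0.0717,-0.0278,0,-0.0116,0.003,0,-0.0717,-0.0278,0]' > /dev/null
python3 -m handwheel '[-0.0116,0.003,0,-0.0717,-0.0278,0,-0.0116,0.003,0,-0.0717,-0.0278,0,-0.0116,0.003,0,-0.0717,-0.0278,0,0,0,0,0,0,0,0,0,0,0,0,0]'
python3 -m handwheel '[0,0,0,0,0,0,0,0,0,0,0,0,0,0,0,0,0,0]' > /dev/null
cat >> h.py <<'E'
def aim(k,s=.02):
    """wrist+scene+side look; for bar nearest k: TCP goal and row units from the present pose"""
    p,M=st(); measure('scene'); measure('side'); measure('wrist')
    off=M@np.array([0.,0,0]); a=np.arctan2(M[1,1],M[0,1])
    e=np.array([.9,.9])*1e-3; c,sn=np.cos(a),np.sin(a); print('subtract from wrist reading',np.array([c*e[0]-sn*e[1],sn*e[0]+c*e[1]]).round(4))
E
python3 - <<'E'
from h import *
aim(0)
E
```

```text
time: 31.25
eef_pos: [0.4515, 0.3011, 0.1991]
tcp_rot: [0.545, 0.797, -0.147, 0.216]
contact_force: [0.4, 0.2, -1.0]
opening: 0.45
finger_force: 0.0
t 31.5 q [ 0.61  0.16  1.89 -0.54  1.28  0.45] pos [0.453  0.3003 0.2009] d [ 0.186 -0.469 -0.863] yhead 21.1 y [0.933 0.36  0.005]
== scene
bar [0.3568 0.2719] nose -69.5 [0.1258 0.0195] z 0.0151 287
bar [0.461 0.283] nose 111.9 [0.1272 0.0187] z 0.0154 331
bar [0.494 0.383] nose -56.2 [0.1267 0.018 ] z 0.0154 391
== side
bar [0.3509 0.2685] nose -70.6 [0.129  0.0183] z 0.0150 298
bar [0.4559 0.2799] nose 111.8 [0.1272 0.0184] z 0.0150 261
bar [0.4878 0.3806] nose -55.2 [0.1271 0.0192] z 0.0147 228
bar [0.5936 0.105 ] nose 85.8 [0.1074 0.0032] z 0.0170 100
rib [ 0.4329 -0.2671] a 8.8 [0.0385 0.0093] z 0.0550 112
rib [ 0.4404 -0.3196] a 8.1 [0.0384 0.0101] z 0.0548 141
rib [ 0.4489 -0.3736] a 8.5 [0.0393 0.0099] z 0.0548 154
plate [ 0.441  -0.3201] a 98.9 [0.1389 0.0863] 968
== wrist
bar [0.3543 0.2732] nose -69.1 [0.1274 0.0161] z 0.0155 2420
bar [0.4583 0.2843] nose 111.4 [0.1264 0.0158] z 0.0156 2246
plate [ 0.6124 -0.2498] a 24.0 [0.0954 0.0403] 112
subtract from wrist reading [0.0005 0.0012]
```

```bash
python3 -m handwheel '[0,0,-0.25,0,0,0,0,0,-0.25,0,0,0,0,0,-0.25,0,0,0,0,0,-0.2,0,0,0,0,0,-0.1,0,0,0]' 0.45 80
python3 -m handwheel '[0,0,0,0,0,0,0,0,0,0,0,0,0,0,0,0,0,0,0,0,-0.06,0,0,0,0,0,-0.06,0,0,0]'
python3 -m handwheel '[0,0,0,0,0,0,0,0,0,0,0,0,0,0,0,0,0,0,0,0,0,0,0,0]'
python3 -m handwheel '[0,0,0,0,0,0,0,0,0,0,0,0,0,0,0,0,0,0,0,0,0,0,0,0,0,0,0,0,0,0]' 0 80 >/dev/null
python3 -m handwheel '[0,0,0,0,0,0,0,0,0,0,0,0,0,0,0,0,0,0,0,0,0,0,0,0]'
```

```text
time: 32.07
eef_pos: [0.4501, 0.2995, 0.0385]
tcp_rot: [0.545, 0.796, -0.149, 0.216]
contact_force: [-1.0, -0.1, -0.4]
opening: 0.447
finger_force: 0.0
time: 32.48
eef_pos: [0.454, 0.3024, 0.0266]
tcp_rot: [0.546, 0.796, -0.144, 0.218]
contact_force: [-0.3, 0.9, -0.1]
opening: 0.451
finger_force: 0.0
time: 32.82
eef_pos: [0.4525, 0.3014, 0.0251]
tcp_rot: [0.546, 0.796, -0.146, 0.217]
contact_force: [0.4, 0.3, 0.9]
opening: 0.45
finger_force: 0.0
time: 33.57
eef_pos: [0.4526, 0.3016, 0.0253]
tcp_rot: [0.546, 0.796, -0.146, 0.218]
contact_force: [-2.0, 1.4, 5.8]
opening: 0.158
finger_force: 79.0
```

```bash
python3 -m handwheel '[0,0,0.26,0,0,0,0,0,0.26,0.0717,0.0278,0,0,0,0.26,0.0717,0.0278,0,0,0,0.26,0.0717,0.0278,0,0,0,0.26,0.0717,0.0278,0]' >/dev/null
python3 -m handwheel '[0,0,0,0.0717,0.0278,0,0,0,0,0.0717,0.0278,0,0,0,0,0.0717,0.0278,0,0,0,0,0.0717,0.0278,0,0,0,0,0.0717,0.0278,0]' >/dev/null
python3 -m handwheel '[0,0,0,0.0717,0.0278,0,0,0,0,0.0717,0.0278,0,0,0,0,0.0717,0.0278,0,0,0,0,0.0717,0.0278,0,0,0,0,0,0,0]'
python3 -m handwheel '[0.0492,-0.104,0,0,0,-0.0641,0.0492,-0.104,0,0,0,-0.0641,0.0492,-0.104,0,0,0,-0.0641,0.0492,-0.104,0,0,0,-0.0641,0.0492,-0.104,0,0,0,-0.0641]' >/dev/null
python3 -m handwheel '[0.0492,-0.104,0,0,0,-0.0641,0.0492,-0.104,0,0,0,-0.0641,0.0492,-0.104,0,0,0,-0.0641,0.0492,-0.104,0,0,0,-0.0641,0.0492,-0.104,0,0,0,-0.0641]' >/dev/null
python3 -m handwheel '[0.0492,-0.104,0,0,0,-0.0641,0.0492,-0.104,0,0,0,-0.0641,0.0492,-0.104,0,0,0,-0.0641,0.0492,-0.104,0,0,0,-0.0641,0.0492,-0.104,0,0,0,-0.0641]' >/dev/null
python3 -m handwheel '[0.0492,-0.104,0,0,0,-0.0641,0.0492,-0.104,0,0,0,-0.0641,0.0492,-0.104,0,0,0,-0.0641,0.0492,-0.104,0,0,0,-0.0641,0.0492,-0.104,0,0,0,-0.0641]'
python3 -m handwheel '[0,0,0,0,0,0,0,0,0,0,0,0,0,0,0,0,0,0,0,0,0,0,0,0,0,0,0,0,0,0]' >/dev/null
python3 - <<'E'
from h import *
st(); held(.6171,-.0115)
E
```

```text
time: 34.82
eef_pos: [0.4512, 0.2993, 0.2151]
tcp_rot: [0.494, 0.712, 0.28, -0.412]
contact_force: [-1.1, -0.9, -2.3]
opening: 0.151
finger_force: 78.6
time: 36.48
eef_pos: [0.5972, -0.0173, 0.2158]
tcp_rot: [0.863, -0.019, 0.505, 0.005]
contact_force: [0.8, 0.5, -0.6]
opening: 0.155
finger_force: 79.1
t 36.9 q [-0.29 -0.16  2.35  1.95  0.24 -0.51] pos [ 0.5962 -0.0186  0.2138] d [ 0.869 -0.029 -0.494] yhead -92.2 y [-0.038 -0.999 -0.01 ]
scene ztop 0.2611 top x [-0.0118  0.0026] y [-0.0185 -0.0007] 26
   z0.12 x [-0.0082  0.005 ] y [-0.0147  0.    ] 21
   z0.14 x [-0.0108  0.0049] y [-0.0157  0.0004] 27
   z0.16 x [-0.0122  0.0045] y [-0.0161 -0.0009] 38
   z0.18 x [-0.0136  0.0048] y [-0.0166  0.0023] 25
   z0.20 x [-0.0115  0.0042] y [-0.0185  0.0041] 43
   z0.22 x [-0.0242  0.0035] y [-0.0148  0.0033] 47
   z0.24 x [-0.0121  0.0039] y [-0.0175 -0.0005] 87
side ztop 0.2587 top x [-0.0121 -0.0011] y [-0.0164 -0.0049] 13
   z0.12 x [-0.0112  0.0016] y [-0.016   0.0002] 29
   z0.14 x [-0.012   0.0042] y [-0.0159 -0.0007] 72
   z0.16 x [-0.0118  0.004 ] y [-0.0159 -0.004 ] 67
   z0.18 x [-0.0116  0.0041] y [-0.0166 -0.0086] 26
   z0.20 x [-0.0154  0.0034] y [-0.0239  0.0035] 47
   z0.22 x [-0.0233  0.0027] y [-0.021   0.0027] 57
   z0.24 x [-0.0124  0.0031] y [-0.0164 -0.0011] 118
wrist ztop 0.2599 top x [-0.0125  0.0029] y [-0.0167 -0.0019] 1401
   z0.12 x [-0.0109 -0.0095] y [-0.0139 -0.0009] 23
   z0.18 x [-0.0115 -0.0109] y [-0.0104 -0.0062] 15
   z0.20 x [-0.012  -0.0017] y [-0.0218  0.0041] 264
   z0.22 x [-0.0244 -0.0104] y [-0.0222  0.0034] 710
   z0.24 x [-0.0127  0.0021] y [-0.0169 -0.0021] 2512
```

```bash
cat >> h.py <<'E'
def fix(x,y,z):
    p,M=st(); d=np.array([.8637,-.0642,-.5]); s=np.sign(-M[1,1]); Y=np.array([-.0741,-.9973,0])*s
    G=np.stack([np.cross(Y,d),Y,d],1); r=Ro.from_matrix(G@M.T).as_rotvec()
    print('rows: t',((np.array([x,y,z])-p)/.15).round(3),'r',(r/(np.pi/2)).round(4))
E
python3 -m handwheel '[0,0,-0.07,0,0,0,0,0,-0.07,0,0,0,0,0,-0.07,0,0,0,0,0,-0.07,0,0,0,0,0,-0.07,0,0,0]' >/dev/null
python3 -m handwheel '[0,0,0,0,0,0,0,0,0,0,0,0,0,0,0,0,0,0]'
python3 - <<'E'
from h import *
fix(.6005,-.0102,.160)
E
```

```text
time: 37.72
eef_pos: [0.5968, -0.019, 0.1618]
tcp_rot: [0.864, -0.02, 0.503, 0.005]
contact_force: [-0.7, -0.1, -1.4]
opening: 0.161
finger_force: 79.2
t 37.7 q [-0.29 -0.04  2.37  2.35  0.31 -0.92] pos [ 0.5968 -0.019   0.1618] d [ 0.869 -0.029 -0.493] yhead -92.2 y [-0.039 -0.999 -0.011]
rows: t [ 0.025  0.059 -0.012] r [-0.0064  0.0053 -0.0224]
```

```bash
python3 -m handwheel '[0.0125,0.03,-0.006,-0.0032,0.0026,-0.0112,0.0125,0.029,-0.006,-0.0032,0.0026,-0.0112,0,0,0,0,0,0,0,0,0,0,0,0,0,0,0,0,0,0]' >/dev/null
python3 - <<'E'
from h import *
fix(.6005,-.0102,.160); held(.6171,-.0115)
E
```

```text
t 38.1 q [-0.24 -0.03  2.36  2.56  0.27 -1.09] pos [ 0.6004 -0.0102  0.16  ] d [ 0.864 -0.064 -0.5  ] yhead -94.2 y [-0.074 -0.997 -0.   ]
rows: t [0.001 0.    0.   ] r [-0.      0.0003 -0.0001]
scene ztop 0.2082 top x [-0.008  0.007] y [-0.0078  0.0062] 17
   z0.08 x [-0.0059  0.0078] y [-0.0074  0.0076] 22
   z0.10 x [-0.0073  0.0084] y [-0.008   0.0071] 29
   z0.12 x [-0.0093  0.009 ] y [-0.0096  0.0074] 26
   z0.14 x [-0.0107  0.008 ] y [-0.0092  0.0114] 39
   z0.16 x [-0.0247  0.007 ] y [-0.0076  0.0119] 68
   z0.18 x [-0.0068  0.0076] y [-0.0091  0.0066] 61
   z0.20 x [-0.0079  0.0069] y [-0.0083  0.0073] 43
side ztop 0.2058 top x [-0.0089  0.0062] y [-0.0063  0.008 ] 18
   z0.08 x [-0.009   0.0029] y [-0.0082  0.0034] 47
   z0.10 x [-0.0087  0.0037] y [-0.0086  0.0056] 54
   z0.12 x [-0.0084  0.0071] y [-0.0082  0.0011] 44
   z0.14 x [-0.0086  0.0085] y [-0.0188  0.0087] 16
   z0.16 x [-0.0231  0.0052] y [-0.0132  0.0123] 88
   z0.18 x [-0.0091  0.0059] y [-0.0085  0.007 ] 79
   z0.20 x [-0.0086  0.0056] y [-0.0074  0.0075] 50
wrist ztop 0.2055 top x [-0.0089  0.0064] y [-0.0081  0.0066] 1405
   z0.14 x [-0.0088 -0.0075] y [-0.0046  0.0036] 122
   z0.16 x [-0.0242  0.0001] y [-0.0138  0.0121] 1148
   z0.18 x [-0.0092 -0.0077] y [-0.0084  0.0065] 1193
   z0.20 x [-0.009   0.0062] y [-0.0084  0.0064] 1629
```

```bash
python3 -m handwheel '[0.005,0.003,-0.05,0,0,0,0,0,-0.06,0,0,0,0,0,-0.06,0,0,0,0,0,-0.06,0,0,0,0,0,0,0,0,0]'
python3 -m handwheel '[0,0,-0.06,0,0,0,0,0,-0.06,0,0,0,0,0,-0.05,0,0,0,0,0,-0.03,0,0,0,0,0,0,0,0,0]'
python3 -m handwheel '[0,0,0,0,0,0,0,0,0,0,0,0]'
python3 - <<'E'
from h import *
fix(.6012,-.0098,.095)
E
```

```text
time: 38.7
eef_pos: [0.5997, -0.0099, 0.1223]
tcp_rot: [0.867, -0.033, 0.497, 0.018]
contact_force: [0.3, 0.7, -0.6]
opening: 0.158
finger_force: 79.3
time: 39.12
eef_pos: [0.6013, -0.0098, 0.0946]
tcp_rot: [0.865, -0.032, 0.5, 0.018]
contact_force: [1.3, -0.0, -0.6]
opening: 0.155
finger_force: 79.3
time: 39.28
eef_pos: [0.6008, -0.0097, 0.0946]
tcp_rot: [0.866, -0.032, 0.499, 0.019]
contact_force: [0.1, 0.0, -0.7]
opening: 0.158
finger_force: 79.3
t 39.3 q [-0.24  0.14  2.36  2.78  0.42 -1.32] pos [ 0.6008 -0.0097  0.0946] d [ 0.863 -0.064 -0.501] yhead -94.3 y [-0.075 -0.997 -0.   ]
rows: t [ 0.002 -0.     0.002] r [-0.0001 -0.0009  0.0003]
```

```bash
python3 -m handwheel '[0,0,-0.004,0,0,0,0,0,0,0,0,0,0,0,0,0,0,0,0,0,0,0,0,0,0,0,0,0,0,0]' 0.35
python3 -m handwheel '[-0.1,0.007,0.058,0,0,0,-0.16,0.011,0.092,0,0,0,-0.16,0.011,0.092,0,0,0,-0.05,0.004,0.03,0,0,0]' >/dev/null
python3 -m handwheel '[0,0,0.05,0.0055,0.0739,0,0,0,0.05,0.0055,0.0739,0,0,0,0.05,0.0055,0.0739,0,0,0,0.05,0.0055,0.0739,0,0,0,0.05,0.0055,0.0739,0]'
python3 -m handwheel '[0,0,0.05,0.0055,0.0739,0,0,0,0.05,0.0055,0.0739,0,0,0,0.05,0.0055,0.0739,0,0,0,0.05,0.0055,0.0739,0]'
python3 - <<'E'
from h import *
st(); held(.6171,-.0115)
E
```

```text
time: 39.7
eef_pos: [0.601, -0.0097, 0.0943]
tcp_rot: [0.865, -0.032, 0.5, 0.019]
contact_force: [-0.1, -0.1, 0.5]
opening: 0.346
finger_force: 0.0
time: 40.45
eef_pos: [0.5475, 0.0012, 0.1413]
tcp_rot: [0.9, -0.017, 0.435, -0.024]
contact_force: [0.1, -0.4, -0.3]
opening: 0.351
finger_force: 0.0
time: 40.78
eef_pos: [0.5507, 0.012, 0.1519]
tcp_rot: [0.927, -0.011, 0.372, -0.049]
contact_force: [-0.1, -0.2, 1.1]
opening: 0.35
finger_force: 0.0
t 40.8 q [-0.28 -0.15  2.37  0.96  0.34  0.49] pos [0.5507 0.012  0.1519] d [ 0.69   0.083 -0.719] yhead -89.1 y [ 0.016 -0.995 -0.1  ]
scene ztop 0.1427 top x [-0.0071  0.008 ] y [-0.0076  0.0069] 17
   z0.06 x [-0.0044  0.0071] y [-0.0056  0.0075] 33
   z0.08 x [-0.0056  0.0079] y [-0.0018  0.008 ] 33
   z0.10 x [-0.006   0.0078] y [-0.0045  0.0087] 24
   z0.12 x [-0.0086  0.008 ] y [-0.0087  0.0075] 63
side ztop 0.1403 top x [-0.0089  0.0067] y [-0.0081  0.008 ] 20
   z0.06 x [-0.0087  0.0033] y [-0.0082  0.0018] 41
   z0.08 x [-0.0084  0.0013] y [-0.0076  0.0043] 46
   z0.10 x [-0.0082  0.0042] y [-0.0078  0.0025] 19
   z0.12 x [-0.0088  0.0073] y [-0.0077  0.0076] 85
wrist ztop 0.1409 top x [-0.0077  0.0076] y [-0.0076  0.007 ] 669
   z0.10 x [-0.0077 -0.0064] y [-0.0078  0.0072] 46
   z0.12 x [-0.008   0.0073] y [-0.0078  0.007 ] 860
```

```bash
cat >> h.py <<'E'
def to(pos,d,yhead=None,Y=None):
    """row units to reach pos with tool z = d and tool y = Y (or horizontal heading yhead)"""
    p,M=st(); d=np.array(d,float); d/=np.linalg.norm(d)
    if Y is None: a=np.radians(yhead); Y=np.array([np.cos(a),np.sin(a),0])
    Y=np.array(Y,float); Y-=d*(Y@d); Y/=np.linalg.norm(Y)
    r=Ro.from_matrix(np.stack([np.cross(Y,d),Y,d],1)@M.T).as_rotvec()/(np.pi/2); t=(np.array(pos)-p)/.15
    n=int(np.ceil(max(np.linalg.norm(r)/.0755,np.linalg.norm(t)/.265,1)))
    print('t',t.round(3),'r',r.round(4),'n',n,'per row',np.r_[t,r].__truediv__(n).round(4))
E
python3 - <<'E'
from h import *
to((.53,.03,.2),(0,0,-1),-89)
E
```

```text
t 40.9 q [-0.28 -0.15  2.37  0.97  0.33  0.47] pos [0.5522 0.0116 0.1537] d [ 0.695  0.082 -0.714] yhead -89.0 y [ 0.017 -0.995 -0.098]
t [-0.148  0.123  0.309] r [-0.0677  0.4889  0.0244] n 7 per row [-0.0212  0.0175  0.0441 -0.0097  0.0698  0.0035]
```

```bash
python3 -m handwheel '[-0.0212,0.0175,0.0441,-0.0097,0.0698,0.0035,-0.0212,0.0175,0.0441,-0.0097,0.0698,0.0035,-0.0212,0.0175,0.0441,-0.0097,0.0698,0.0035,-0.0212,0.0175,0.0441,-0.0097,0.0698,0.0035]' >/dev/null
python3 -m handwheel '[-0.0212,0.0175,0.0441,-0.0097,0.0698,0.0035,-0.0212,0.0175,0.0441,-0.0097,0.0698,0.0035,-0.0212,0.0175,0.0441,-0.0097,0.0698,0.0035]'
python3 -m handwheel '[-0.0104,0.124,0,0,0,0.0757,-0.0104,0.124,0,0,0,0.0757,-0.0104,0.124,0,0,0,0.0757,-0.0104,0.124,0,0,0,0.0757,-0.0104,0.124,0,0,0,0.0757]' 0.45 >/dev/null
python3 -m handwheel '[-0.0104,0.124,0,0,0,0.0757,-0.0104,0.124,0,0,0,0.0757,-0.0104,0.124,0,0,0,0.0757,-0.0104,0.124,0,0,0,0.0757,-0.0104,0.124,0,0,0,0.0757]' >/dev/null
python3 -m handwheel '[-0.0104,0.124,0,0,0,0.0757,-0.0104,0.124,0,0,0,0.0757,-0.0104,0.124,0,0,0,0.0757,-0.0104,0.124,0,0,0,0.0757,-0.0104,0.124,0,0,0,0.0757]' >/dev/null
python3 -m handwheel '[-0.0104,0.124,0,0,0,0.0757,-0.0104,0.124,0,0,0,0.0757,-0.0104,0.124,0,0,0,0.0757]' >/dev/null
python3 -m handwheel '[0,0,0,0,0,0,0,0,0,0,0,0,0,0,0,0,0,0,0,0,0,0,0,0]'
python3 - <<'E'
from h import *
aim(0); to((.502,.3654,.2),(.5*-.5548,.5*.832,-.866),33.7)
E
```

```text
time: 41.52
eef_pos: [0.5333, 0.033, 0.1925]
tcp_rot: [0.998, 0.009, 0.055, -0.019]
contact_force: [0.9, 0.4, -0.6]
opening: 0.352
finger_force: 0.0
time: 43.35
eef_pos: [0.5057, 0.3659, 0.1921]
tcp_rot: [0.473, 0.879, 0.012, -0.06]
contact_force: [0.1, -0.5, 0.4]
opening: 0.455
finger_force: 0.0
t 43.4 q [ 0.42  0.25  1.74  0.12  1.21 -0.21] pos [0.5057 0.3659 0.1921] d [-0.094  0.078 -0.992] yhead 33.6 y [ 0.832  0.553 -0.035]
== scene
bar [0.4937 0.3826] nose -55.5 [0.1263 0.0185] z 0.0154 386
== side
bar [0.3511 0.269 ] nose -70.4 [0.1278 0.0182] z 0.0151 286
bar [0.4882 0.3801] nose -56.2 [0.1261 0.019 ] z 0.0147 231
bar [0.5934 0.1052] nose 86.2 [0.1076 0.0035] z 0.0166 99
rib [ 0.4327 -0.2668] a 8.1 [0.0388 0.0098] z 0.0549 112
rib [ 0.4407 -0.3196] a 6.9 [0.0398 0.0104] z 0.0548 146
rib [ 0.4488 -0.3736] a 8.6 [0.0399 0.0099] z 0.0551 152
plate [ 0.4409 -0.3204] a 98.8 [0.139  0.0855] 960
== wrist
bar [0.3547 0.2726] nose -69.5 [0.1275 0.0163] z 0.0153 1655
bar [0.4913 0.3837] nose -56.1 [0.1268 0.0158] z 0.0155 2187
subtract from wrist reading [0.0003 0.0012]
t 43.5 q [ 0.42  0.25  1.74  0.12  1.21 -0.21] pos [0.5061 0.3659 0.1928] d [-0.092  0.078 -0.993] yhead 33.6 y [ 0.833  0.553 -0.034]
t [-0.027 -0.003  0.048] r [ 0.2274  0.1258 -0.0032] n 4 per row [-0.0068 -0.0008  0.012   0.0569  0.0314 -0.0008]
```

```bash
python3 -m handwheel '[-0.0068,-0.0008,0.012,0.0569,0.0314,-0.0008,-0.0068,-0.0008,0.012,0.0569,0.0314,-0.0008,-0.0068,-0.0008,0.012,0.0569,0.0314,-0.0008,-0.0068,-0.0008,0.012,0.0569,0.0314,-0.0008,0,0,0,0,0,0]' >/dev/null
python3 -m handwheel '[0,0,-0.25,0,0,0,0,0,-0.25,0,0,0,0,0,-0.25,0,0,0,0,0,-0.2,0,0,0,0,0,-0.1,0,0,0]' 0.45 80 >/dev/null
python3 -m handwheel '[0,0,0,0,0,0,0,0,0,0,0,0,0,0,0,0,0,0,0,0,0,0,0,0]'
python3 - <<'E'
from h import *
to((.502,.3654,.0252),(.5*-.5548,.5*.832,-.866),33.8)
E
```

```text
time: 44.67
eef_pos: [0.5039, 0.3668, 0.0454]
tcp_rot: [0.455, 0.853, 0.124, -0.226]
contact_force: [0.6, 0.3, 0.4]
opening: 0.448
finger_force: 0.0
t 44.7 q [ 0.28  0.47  1.81  0.57  1.1  -0.63] pos [0.5039 0.3668 0.0454] d [-0.273  0.417 -0.867] yhead 33.8 y [0.831 0.556 0.006]
t [-0.013 -0.009 -0.135] r [-0.0006  0.0035  0.0001] n 1 per row [-1.250e-02 -9.300e-03 -1.348e-01 -6.000e-04  3.500e-03  1.000e-04]
```

```bash
python3 -m handwheel '[-0.005,-0.004,-0.06,0,0,0,0,0,-0.06,0,0,0,0,0,-0.014,0,0,0,0,0,0,0,0,0,0,0,0,0,0,0]' >/dev/null
python3 -m handwheel '[0,0,0,0,0,0,0,0,0,0,0,0]'
python3 -m handwheel '[0,0,0,0,0,0,0,0,0,0,0,0,0,0,0,0,0,0,0,0,0,0,0,0,0,0,0,0,0,0]' 0 80 >/dev/null
python3 -m handwheel '[0,0,0,0,0,0,0,0,0,0,0,0,0,0,0,0,0,0,0,0,0,0,0,0]'
python3 - <<'E'
from h import *
st()
E
```

```text
time: 45.25
eef_pos: [0.5014, 0.3655, 0.0226]
tcp_rot: [0.455, 0.852, 0.122, -0.228]
contact_force: [0.5, 0.1, 0.0]
opening: 0.45
finger_force: 0.0
time: 46.0
eef_pos: [0.5018, 0.3655, 0.023]
tcp_rot: [0.455, 0.852, 0.123, -0.227]
contact_force: [1.3, -1.0, 5.1]
opening: 0.161
finger_force: 80.1
t 46.0 q [ 0.28  0.5   1.82  0.58  1.07 -0.65] pos [0.5018 0.3655 0.023 ] d [-0.276  0.416 -0.866] yhead 33.7 y [0.832 0.556 0.002]
```

```bash
python3 -m handwheel '[0,0,0.2626,0,0,0,0,0,0.2626,-0.064,-0.0427,0,0,0,0.2626,-0.064,-0.0427,0,0,0,0.2626,-0.064,-0.0427,0,0,0,0.2626,-0.064,-0.0427,0]' >/dev/null
python3 -m handwheel '[0,0,0,-0.064,-0.0427,0,0,0,0,-0.064,-0.0427,0,0,0,0,-0.064,-0.0427,0,0,0,0,-0.064,-0.0427,0,0,0,0,-0.064,-0.0427,0]' 
python3 -m handwheel '[0,0,0,-0.064,-0.0427,0,0,0,0,-0.064,-0.0427,0,0,0,0,-0.064,-0.0427,0,0,0,0,-0.064,-0.0427,0,0,0,0,0,0,0]'
python3 -m handwheel '[0.0703,-0.204,0,0,0,0.0578,0.0703,-0.204,0,0,0,0.0578,0.0703,-0.204,0,0,0,0.0578,0.0703,-0.204,0,0,0,0.0578,0.0703,-0.204,0,0,0,0.0578]'
python3 - <<'E'
from h import *
to((.6073,.0594,.16),(.8637,-.0642,-.5),Y=(.0741,.9973,0))
E
```

```text
time: 46.83
eef_pos: [0.5004, 0.3658, 0.219]
tcp_rot: [0.452, 0.847, -0.133, 0.248]
contact_force: [-0.6, 0.2, -1.0]
opening: 0.157
finger_force: 79.2
time: 47.25
eef_pos: [0.498, 0.3655, 0.2131]
tcp_rot: [0.404, 0.765, -0.24, 0.44]
contact_force: [-1.2, -0.3, -2.5]
opening: 0.155
finger_force: 79.5
time: 47.67
eef_pos: [0.5534, 0.2114, 0.2188]
tcp_rot: [0.224, 0.837, -0.129, 0.482]
contact_force: [1.9, -1.1, -0.9]
opening: 0.155
finger_force: 79.4
t 47.7 q [ 0.48  0.06  2.13 -1.38  0.84  0.39] pos [0.5534 0.2114 0.2188] d [ 0.75  -0.432 -0.502] yhead 60.1 y [ 0.499  0.867 -0.001]
t [ 0.359 -1.014 -0.392] r [ 1.000e-04 -1.300e-03  2.852e-01] n 5 per row [ 0.0718 -0.2027 -0.0783  0.     -0.0003  0.057 ]
```

Run:
```python
from h import *
to((.6234,.0733,.21),(-.0642,-.8637,-.5),Y=(.9973,-.0741,0))
```

```text
t 47.7 q [ 0.48  0.06  2.13 -1.38  0.84  0.39] pos [0.5534 0.2114 0.2188] d [ 0.75  -0.432 -0.502] yhead 60.1 y [ 0.499  0.867 -0.001]
t [ 0.467 -0.921 -0.058] r [-0.0009 -0.001  -0.7148] n 10 per row [ 0.0467 -0.0921 -0.0058 -0.0001 -0.0001 -0.0715]
```

```bash
python3 -m handwheel '[0.0467,-0.0921,-0.0058,0,0,-0.0715,0.0467,-0.0921,-0.0058,0,0,-0.0715,0.0467,-0.0921,-0.0058,0,0,-0.0715,0.0467,-0.0921,-0.0058,0,0,-0.0715,0.0467,-0.0921,-0.0058,0,0,-0.0715]' >/dev/null
python3 -m handwheel '[0.0467,-0.0921,-0.0058,0,0,-0.0715,0.0467,-0.0921,-0.0058,0,0,-0.0715,0.0467,-0.0921,-0.0058,0,0,-0.0715,0.0467,-0.0921,-0.0058,0,0,-0.0715,0.0467,-0.0921,-0.0058,0,0,-0.0715]' >/dev/null
python3 -m handwheel '[0,0,-0.06,0,0,0,0,0,-0.1,0,0,0,0,0,-0.1,0,0,0,0,0,-0.07,0,0,0,0,0,0,0,0,0]' >/dev/null
python3 -m handwheel '[0,0,0,0,0,0,0,0,0,0,0,0,0,0,0,0,0,0]'
python3 - <<'E'
from h import *
to((.6234,.0733,.16),(-.0642,-.8637,-.5),Y=(.9973,-.0741,0)); held(.6223,.0583)
E
```

```text
time: 49.17
eef_pos: [0.6243, 0.0748, 0.1622]
tcp_rot: [0.636, 0.588, -0.367, 0.34]
contact_force: [0.6, 0.2, 0.2]
opening: 0.159
finger_force: 79.4
t 49.2 q [ 0.26  0.54  1.63 -0.96  1.52  0.68] pos [0.6243 0.0748 0.1622] d [-0.068 -0.864 -0.5  ] yhead -4.5 y [ 0.997 -0.079  0.001]
t [-0.006 -0.01  -0.015] r [0.0003 0.0004 0.0031] n 1 per row [-0.0058 -0.0103 -0.0148  0.0003  0.0004  0.0031]
scene ztop 0.2077 top x [-0.0081  0.0067] y [-0.0064  0.0077] 31
   z0.08 x [-0.0036  0.0091] y [-0.0032  0.0087] 15
   z0.16 x [-0.0137  0.0126] y [-0.007   0.0191] 56
   z0.18 x [-0.0068  0.0081] y [-0.0067  0.0105] 63
   z0.20 x [-0.0083  0.0073] y [-0.0066  0.0083] 49
side ztop 0.2065 top x [-0.0079  0.0065] y [-0.0054  0.0106] 17
   z0.08 x [-0.0082  0.0041] y [-0.0071  0.0077] 38
   z0.10 x [-0.0084  0.0038] y [-0.0079  0.0072] 52
   z0.12 x [-0.0089  0.0032] y [-0.0068  0.0084] 55
   z0.14 x [-0.0133  0.0068] y [-0.0066  0.0069] 60
   z0.16 x [-0.0144  0.0152] y [-0.0067  0.0224] 112
   z0.18 x [-0.0086  0.0066] y [-0.0067  0.0091] 74
   z0.20 x [-0.008   0.0068] y [-0.0057  0.0092] 49
wrist ztop 0.1989 top x [-0.008   0.0069] y [0.0075 0.0104] 201
   z0.06 x [-0.007   0.0074] y [0.0077 0.0099] 164
   z0.08 x [-0.0072  0.0074] y [0.0078 0.0102] 845
   z0.10 x [-0.0071  0.0074] y [0.0078 0.0102] 1224
   z0.12 x [-0.0074  0.0076] y [0.0077 0.0102] 1323
   z0.14 x [-0.0121  0.0121] y [0.0077 0.0218] 1504
   z0.16 x [-0.0065  0.0064] y [0.0078 0.0102] 920
   z0.18 x [-0.0075  0.0069] y [0.0076 0.0103] 1220
```

```bash
python3 -m handwheel '[-0.002,-0.009,-0.05,0,0,0.003,0,0,-0.06,0,0,0,0,0,-0.06,0,0,0,0,0,-0.06,0,0,0,0,0,0,0,0,0]'
python3 -m handwheel '[0,0,-0.06,0,0,0,0,0,-0.06,0,0,0,0,0,-0.05,0,0,0,0,0,-0.035,0,0,0,0,0,0,0,0,0]'
python3 -m handwheel '[0,0,0,0,0,0,0,0,0,0,0,0]'
python3 - <<'E'
from h import *
to((.6234,.0733,.095),(-.0642,-.8637,-.5),Y=(.9973,-.0741,0)); held(.6223,.0583)
E
```

```text
time: 49.73
eef_pos: [0.6225, 0.0726, 0.1233]
tcp_rot: [0.634, 0.59, -0.368, 0.339]
contact_force: [-0.5, -0.3, -2.2]
opening: 0.161
finger_force: 79.4
time: 50.15
eef_pos: [0.6235, 0.0728, 0.0959]
tcp_rot: [0.634, 0.588, -0.368, 0.34]
contact_force: [-1.7, -0.7, 1.9]
opening: 0.163
finger_force: 79.6
time: 50.32
eef_pos: [0.6237, 0.0729, 0.0959]
tcp_rot: [0.635, 0.589, -0.367, 0.34]
contact_force: [-0.7, 0.5, 0.7]
opening: 0.157
finger_force: 79.5
t 50.3 q [ 0.26  0.64  1.64 -0.97  1.46  0.76] pos [0.6237 0.0729 0.0959] d [-0.066 -0.864 -0.499] yhead -4.3 y [ 0.997 -0.075 -0.001]
t [-0.002  0.003 -0.006] r [ 0.0005 -0.0006  0.0008] n 1 per row [-0.0018  0.0027 -0.0062  0.0005 -0.0006  0.0008]
scene ztop 0.1430 top x [-0.007  0.006] y [-0.007   0.0053] 15
   z0.10 x [-0.014   0.0115] y [-0.0039  0.0212] 44
   z0.12 x [-0.0091  0.0075] y [-0.0105  0.0067] 71
   z0.14 x [-0.0069  0.006 ] y [-0.007   0.0052] 15
side ztop 0.1404 top x [-0.0096  0.0041] y [-0.0091  0.0075] 13
   z0.06 x [-0.0099  0.0024] y [-0.0093  0.0034] 42
   z0.08 x [-0.0149  0.0043] y [-0.0085  0.0071] 64
   z0.10 x [-0.0147  0.0043] y [-0.0087  0.0233] 67
   z0.12 x [-0.009   0.0069] y [-0.0088  0.0066] 83
wrist ztop 0.1325 top x [-0.0084  0.0065] y [0.0055 0.0084] 195
   z0.06 x [-0.0088  0.007 ] y [0.0058 0.0085] 1383
   z0.08 x [-0.013   0.0119] y [0.0061 0.0229] 1640
   z0.10 x [-0.0074  0.0059] y [0.006  0.0087] 563
   z0.12 x [-0.008   0.0069] y [0.0058 0.0086] 822
```

```bash
python3 -m handwheel '[0,0,0,0,0,0,0,0,0,0,0,0,0,0,0,0,0,0,0,0,0,0,0,0,0,0,0,0,0,0]' 0.35
python3 -m handwheel '[0.007,0.1,0.058,0,0,0,0.012,0.16,0.092,0,0,0,0.012,0.16,0.092,0,0,0,0.004,0.05,0.1,0,0,0,0,0,0,0,0,0]'
python3 -m handwheel '[-0.05,0,0.09,0,0,0.0693,-0.1,0,0.09,0,0,0.0693,-0.1375,0,0.09,0,0,0.0693,-0.1375,0,0.09,0,0,0.0693]' 0.45
python3 -m handwheel '[-0.1375,0.0563,0,0.0719,0.0272,0,-0.1375,0.0563,0,0.0719,0.0272,0,-0.1375,0.0563,0,0.0719,0.0272,0,-0.1375,0.0563,0,0.0719,0.0272,0,-0.1375,0.0563,0,0.0719,0.0272,0]' >/dev/null
python3 -m handwheel '[-0.1375,0.0563,0,0.0719,0.0272,0,-0.1375,0.0563,0,0.0719,0.0272,0,-0.1375,0.0563,0,0.0719,0.0272,0,-0.1375,0.0563,0,0.0719,0.0272,0,0,0.0563,0,0.0719,0.0272,0]'
python3 -m handwheel '[0,0.0563,0,0.0719,0.0272,0,0,0.0563,0,0.0719,0.0272,0,0,0.0563,0,0.0719,0.0272,0,0,0,0,0,0,0,0,0,0,0,0,0]'
python3 -m handwheel '[0,0,0,0,0,0,0,0,0,0,0,0,0,0,0,0,0,0]' >/dev/null
python3 - <<'E'
from h import *
held(.6223,.0583)
aim(0); to((.361,.2518,.2),(-.5*.3535,.5*.9354,-.866),20.7)
E
```

```text
time: 50.88
eef_pos: [0.6237, 0.073, 0.096]
tcp_rot: [0.635, 0.589, -0.367, 0.34]
contact_force: [-0.5, 1.1, 0.3]
opening: 0.347
finger_force: 0.0
time: 51.3
eef_pos: [0.6309, 0.1467, 0.152]
tcp_rot: [0.635, 0.589, -0.364, 0.342]
contact_force: [1.3, 0.0, 1.1]
opening: 0.351
finger_force: 0.0
time: 51.63
eef_pos: [0.5644, 0.143, 0.2011]
tcp_rot: [0.491, 0.713, -0.285, 0.412]
contact_force: [-0.3, -1.1, 0.8]
opening: 0.447
finger_force: 0.0
time: 52.47
eef_pos: [0.3766, 0.2283, 0.2013]
tcp_rot: [0.566, 0.82, 0.046, -0.069]
contact_force: [1.4, -0.1, 0.2]
opening: 0.455
finger_force: 0.0
time: 52.88
eef_pos: [0.3794, 0.252, 0.2002]
tcp_rot: [0.55, 0.794, 0.144, -0.212]
contact_force: [-0.1, 0.0, 1.1]
opening: 0.45
finger_force: 0.0
scene ztop 0.1424 top x [-0.007   0.0047] y [-0.0088  0.0058] 22
   z0.06 x [-0.0063  0.0076] y [-0.0048  0.0073] 32
   z0.08 x [-0.007   0.0073] y [-0.0055  0.0068] 36
   z0.10 x [-0.0072  0.0071] y [-0.0042  0.0072] 24
   z0.12 x [-0.0082  0.0083] y [-0.0083  0.0075] 70
side ztop 0.1400 top x [-0.0084  0.0043] y [-0.0086  0.0025] 10
   z0.06 x [-0.0089  0.
[... 413 characters left out ...]
[0.3514 0.2694] nose -69.5 [0.1282 0.0174] z 0.0149 291
bar [0.5935 0.1048] nose 85.5 [0.1073 0.0037] z 0.0169 104
rib [ 0.4329 -0.2669] a 9.4 [0.0385 0.009 ] z 0.0550 110
rib [ 0.4406 -0.3196] a 8.2 [0.0391 0.0103] z 0.0547 139
rib [ 0.4487 -0.3736] a 8.4 [0.0401 0.01  ] z 0.0547 156
plate [ 0.4408 -0.3202] a 98.2 [0.1387 0.0861] 988
== wrist
bar [0.3548 0.2719] nose -69.5 [0.1252 0.0159] z 0.0155 1911
subtract from wrist reading [0.0005 0.0012]
t 53.4 q [ 0.11 -0.15  2.19  0.52  1.29 -0.45] pos [0.3794 0.2534 0.2014] d [-0.178  0.465 -0.867] yhead 20.8 y [ 0.935  0.355 -0.001]
t [-0.123 -0.011 -0.009] r [ 0.0016 -0.0003 -0.0011] n 1 per row [-0.1229 -0.0109 -0.009   0.0016 -0.0003 -0.0011]
```

```bash
python3 -m handwheel '[-0.06,-0.005,0,0,0,0,-0.06,-0.005,0,0,0,0,0,0,-0.25,0,0,0,0,0,-0.25,0,0,0,0,0,-0.2,0,0,0]' >/dev/null
python3 -m handwheel '[0,0,-0.2,0,0,0,0,0,-0.1,0,0,0,0,0,0,0,0,0,0,0,0,0,0,0,0,0,0,0,0,0]'
python3 - <<'E'
from h import *
to((.3613,.2519,.0245),(-.5*.3535,.5*.9354,-.866),20.7)
E
```

```text
time: 54.27
eef_pos: [0.3621, 0.2519, 0.0524]
tcp_rot: [0.549, 0.795, 0.147, -0.212]
contact_force: [0.1, 0.2, 1.1]
opening: 0.447
finger_force: 0.0
t 54.3 q [ 0.11  0.08  2.3   0.61  1.   -0.66] pos [0.3621 0.2519 0.0524] d [-0.176  0.466 -0.867] yhead 20.8 y [0.935 0.355 0.   ]
t [-0.006 -0.    -0.186] r [ 0.0012  0.0007 -0.0008] n 1 per row [-5.500e-03 -1.000e-04 -1.862e-01  1.200e-03  7.000e-04 -8.000e-04]
```

Reachable. Descend, grasp.

```bash
python3 -m handwheel '[-0.005,0,-0.07,0,0,0,0,0,-0.06,0,0,0,0,0,-0.05,0,0,0,0,0,0,0,0,0,0,0,0,0,0,0]' >/dev/null
python3 -m handwheel '[0,0,0,0,0,0,0,0,0,0,0,0]'
python3 -m handwheel '[0,0,0,0,0,0,0,0,0,0,0,0,0,0,0,0,0,0,0,0,0,0,0,0,0,0,0,0,0,0]' 0 80 >/dev/null
python3 -m handwheel '[0,0,0,0,0,0,0,0,0,0,0,0,0,0,0,0,0,0,0,0,0,0,0,0]'
python3 - <<'E'
from h import *
p,M=st(); n=np.array([.3535,-.9354]); print('s',(p[:2]-[.3542,.2706])@n)
E
```

```text
time: 54.85
eef_pos: [0.3611, 0.2518, 0.0244]
tcp_rot: [0.549, 0.795, 0.146, -0.213]
contact_force: [-0.0, -0.2, -0.5]
opening: 0.449
finger_force: 0.0
time: 55.6
eef_pos: [0.3614, 0.2518, 0.0249]
tcp_rot: [0.549, 0.795, 0.146, -0.212]
contact_force: [0.3, -2.5, 5.5]
opening: 0.154
finger_force: 78.9
t 55.6 q [ 0.11  0.15  2.3   0.64  0.94 -0.7 ] pos [0.3614 0.2518 0.0249] d [-0.177  0.466 -0.867] yhead 20.8 y [ 0.935  0.355 -0.   ]
s 0.020159591333978207
```

```bash
python3 -m handwheel '[0,0,0.26,0,0,0,0,0,0.26,-0.0719,-0.0272,0,0,0,0.26,-0.0719,-0.0272,0,0,0,0.26,-0.0719,-0.0272,0,0,0,0.26,-0.0719,-0.0272,0]' >/dev/null
python3 -m handwheel '[0.1,0,0,-0.0719,-0.0272,0,0.1,0,0,-0.0719,-0.0272,0,0.1,0,0,-0.0719,-0.0272,0,0.1,0,0,-0.0719,-0.0272,0,0.1,0,0,-0.0719,-0.0272,0]' 
python3 -m handwheel '[0.1,0,0,-0.0719,-0.0272,0,0.1,0,0,-0.0719,-0.0272,0,0.1,0,0,-0.0719,-0.0272,0,0.1,0,0,-0.0719,-0.0272,0,0.1,0,0,0,0,-0.0693]'
python3 -m handwheel '[0.1,0,0,0,0,-0.0693,0.1,0,0,0,0,-0.0693,0.1,0,0,0,0,-0.0693,0,0,0,0,0,0,0,0,0,0,0,0]'
python3 - <<'E'
from h import *
to((.6287,.1449,.165),(-.0642,-.8637,-.5),Y=(.9973,-.0741,0))
E
```

```text
time: 56.43
eef_pos: [0.4361, 0.2524, 0.2192]
tcp_rot: [0.545, 0.79, -0.16, 0.231]
contact_force: [0.5, -0.4, -1.0]
opening: 0.154
finger_force: 78.4
time: 56.85
eef_pos: [0.5069, 0.2521, 0.2133]
tcp_rot: [0.527, 0.685, -0.312, 0.394]
contact_force: [-1.1, 0.6, -2.6]
opening: 0.161
finger_force: 78.7
time: 57.27
eef_pos: [0.5564, 0.2512, 0.2172]
tcp_rot: [0.634, 0.589, -0.368, 0.339]
contact_force: [-0.1, -0.7, -1.9]
opening: 0.157
finger_force: 78.7
t 57.3 q [ 0.53  0.54  1.53 -0.81  1.77  0.74] pos [0.5564 0.2512 0.2172] d [-0.068 -0.864 -0.499] yhead -4.4 y [ 0.997 -0.076 -0.003]
t [ 0.482 -0.709 -0.348] r [ 0.0004 -0.0021  0.0012] n 4 per row [ 1.205e-01 -1.772e-01 -8.690e-02  1.000e-04 -5.000e-04  3.000e-04]
```

```bash
python3 -m handwheel '[0.1205,-0.1772,0,0,-0.0005,0,0.1205,-0.1772,0,0,-0.0005,0,0.1205,-0.1772,0,0,-0.0005,0,0.1205,-0.1772,0,0,-0.0005,0,0,0,-0.1,0,0,0]' >/dev/null
python3 -m handwheel '[0,0,-0.1,0,0,0,0,0,-0.1,0,0,0,0,0,-0.05,0,0,0,0,0,0,0,0,0,0,0,0,0,0,0]' >/dev/null
python3 -m handwheel '[0,0,0,0,0,0,0,0,0,0,0,0,0,0,0,0,0,0]'
python3 - <<'E'
from h import *
to((.6287,.1449,.160),(-.0642,-.8637,-.5),Y=(.9973,-.0741,0)); held(.6275,.1281)
E
```

```text
time: 58.35
eef_pos: [0.6285, 0.1459, 0.1679]
tcp_rot: [0.636, 0.588, -0.365, 0.341]
contact_force: [0.2, 0.2, -1.3]
opening: 0.158
finger_force: 78.7
t 58.4 q [ 0.35  0.6   1.54 -0.91  1.61  0.7 ] pos [0.6285 0.1459 0.1679] d [-0.063 -0.864 -0.5  ] yhead -4.3 y [ 0.997 -0.075  0.004]
t [ 0.001 -0.007 -0.052] r [0.0002 0.0026 0.0003] n 1 per row [ 0.0013 -0.0069 -0.0523  0.0002  0.0026  0.0003]
scene ztop 0.2125 top x [-0.009   0.0067] y [-0.0084  0.0068] 29
   z0.08 x [-0.0053  0.0066] y [-0.0047  0.0079] 21
   z0.10 x [-0.0004  0.0072] y [-0.0064  0.008 ] 19
   z0.12 x [0.0036 0.0067] y [-0.0084  0.0068] 33
   z0.16 x [-0.0125  0.0112] y [-0.0073  0.0119] 50
   z0.18 x [-0.0136  0.0123] y [0.0006 0.023 ] 19
   z0.20 x [-0.0093  0.0071] y [-0.008   0.0072] 71
side ztop 0.2108 top x [-0.0098  0.0044] y [-0.0073  0.0096] 23
   z0.08 x [-0.0094  0.0039] y [-0.0074  0.0068] 28
   z0.10 x [-0.0091  0.0032] y [-0.0077  0.0076] 45
   z0.12 x [-0.0101  0.0026] y [-0.0071  0.0085] 52
   z0.14 x [-0.0146  0.0044] y [-0.0073  0.0082] 63
   z0.16 x [-0.0154  0.0045] y [-0.0077  0.0215] 94
   z0.20 x [-0.0097  0.0045] y [-0.0081  0.0082] 59
wrist ztop 0.2048 top x [-0.0094  0.0057] y [0.0067 0.0095] 183
   z0.08 x [-0.008   0.0066] y [0.0071 0.0094] 886
   z0.10 x [-0.0082  0.0063] y [0.0072 0.0094] 1011
   z0.12 x [-0.0087  0.0062] y [0.007  0.0095] 1272
   z0.14 x [-0.0126  0.0101] y [0.0071 0.0212] 1445
   z0.16 x [-0.0077  0.0048] y [0.007  0.0095] 1104
   z0.18 x [-0.0088  0.0057] y [0.0067 0.0094] 1256
   z0.20 x [-0.009   0.0052] y [0.0067 0.0094] 298
```

```bash
python3 -m handwheel '[0.007,-0.004,-0.05,0,0.0026,0,0,0,-0.06,0,0,0,0,0,-0.06,0,0,0,0,0,-0.06,0,0,0,0,0,0,0,0,0]'
python3 -m handwheel '[0,0,-0.06,0,0,0,0,0,-0.06,0,0,0,0,0,-0.06,0,0,0,0,0,-0.05,0,0,0,0,0,-0.02,0,0,0]' >/dev/null
python3 -m handwheel '[0,0,0,0,0,0,0,0,0,0,0,0,0,0,0,0,0,0]'
python3 - <<'E'
from h import *
to((.6297,.1445,.095),(-.0642,-.8637,-.5),Y=(.9973,-.0741,0))
E
```

```text
time: 58.92
eef_pos: [0.6279, 0.1443, 0.1285]
tcp_rot: [0.633, 0.59, -0.369, 0.339]
contact_force: [-0.5, -0.9, -1.1]
opening: 0.16
finger_force: 78.7
time: 59.58
eef_pos: [0.6293, 0.1449, 0.0967]
tcp_rot: [0.634, 0.588, -0.369, 0.341]
contact_force: [-2.2, 0.9, 5.3]
opening: 0.154
finger_force: 79.2
t 59.6 q [ 0.35  0.7   1.53 -0.91  1.55  0.77] pos [0.6293 0.1449 0.0967] d [-0.067 -0.866 -0.496] yhead -4.4 y [ 0.997 -0.076 -0.001]
t [ 0.003 -0.003 -0.012] r [ 0.0029 -0.0008  0.0015] n 1 per row [ 0.0028 -0.0026 -0.0115  0.0029 -0.0008  0.0015]
```

```bash
python3 -m handwheel '[0,0,0,0,0,0,0,0,0,0,0,0,0,0,0,0,0,0,0,0,0,0,0,0,0,0,0,0,0,0]' 0.35
python3 -m handwheel '[0.007,0.1,0.058,0,0,0,0.012,0.16,0.092,0,0,0,0.012,0.16,0.092,0,0,0,0.004,0.05,0.1,0,0,0,0,0,0.2,0,0,0]' >/dev/null
python3 -m handwheel '[0,0,0.1,0.0739,-0.0055,0,0,0,0.1,0.0739,-0.0055,0,0,0,0.1,0.0739,-0.0055,0,0,0,0.1,0.0739,-0.0055,0,0,0,0.1,0.0739,-0.0055,0]'
python3 -m handwheel '[0,0,0,0.0739,-0.0055,0,0,0,0,0.0739,-0.0055,0,0,0,0,0.0739,-0.0055,0,0,0,0,0.0739,-0.0055,0]'
python3 -m handwheel '[-0.01,-0.23,0,0,0,0,-0.01,-0.23,0,0,0,0,-0.01,-0.23,0,0,0,0,-0.01,-0.23,0,0,0,0,-0.01,-0.23,0,0,0,0]' 0
python3 -m handwheel '[-0.01,-0.23,0,0,0,0,-0.01,-0.23,0,0,0,0,-0.01,-0.23,0,0,0,0,-0.01,-0.23,0,0,0,0,-0.01,-0.23,0,0,0,0]' >/dev/null
python3 -m handwheel '[-0.01,-0.23,0,0,0,0,-0.01,-0.2,0,0,0,0,0,0,0,0,0,0,0,0,0,0,0,0,0,0,0,0,0,0]'
python3 - <<'E'
from h import *
st()
im,W=cloud('wrist','w20.png'); H=cv2.cvtColor(im,cv2.COLOR_BGR2HSV)
k=(H[...,0]>45)&(H[...,0]<85)&(H[...,1]>100)&(W[...,2]>.06)&(W[...,2]<.1); P=W[k]
zt=np.percentile(P[:,2],90); t=P[P[:,2]>zt-.003]; print(zt,(np.percentile(t,2,axis=0)+np.percentile(t,98,axis=0))/2,np.ptp(t,axis=0))
k=((H[...,0]<5)|(H[...,0]>172))&(H[...,1]>150)&(W[...,2]>.06)&(W[...,2]<.1)&(W[...,1]<-.2); print('red',np.median(W[k],0))
cloud('scene','s20.png')
a=cv2.imread('pics/w20.png');b=cv2.imread('pics/s20.png')
cv2.imwrite('pics/B.png',np.hstack([cv2.resize(a,(400,300)),cv2.resize(b[130:310,110:350],(400,300))]))
E
```

```text
time: 60.0
eef_pos: [0.629, 0.1447, 0.0943]
tcp_rot: [0.634, 0.589, -0.368, 0.34]
contact_force: [-0.0, -1.2, -1.5]
opening: 0.354
finger_force: 0.0
time: 60.83
eef_pos: [0.6346, 0.2163, 0.2539]
tcp_rot: [0.713, 0.663, -0.167, 0.155]
contact_force: [-0.4, 0.2, 0.1]
opening: 0.349
finger_force: 0.0
time: 61.17
eef_pos: [0.6347, 0.2159, 0.2537]
tcp_rot: [0.732, 0.681, 0.003, -0.001]
contact_force: [-0.3, -0.8, -0.8]
opening: 0.346
finger_force: 0.0
time: 61.58
eef_pos: [0.6266, 0.0416, 0.2522]
tcp_rot: [0.732, 0.681, -0.001, 0.0]
contact_force: [0.6, 0.1, 0.1]
opening: 0.001
finger_force: 0.0
time: 62.42
eef_pos: [0.6164, -0.1937, 0.2516]
tcp_rot: [0.732, 0.681, -0.001, -0.0]
contact_force: [0.1, 0.1, -0.2]
opening: -0.001
finger_force: 0.0
t 62.4 q [-0.46  0.22  1.65 -0.    1.27 -0.39] pos [ 0.6164 -0.1937  0.2516] d [-0.002 -0.    -1.   ] yhead -4.2 y [ 0.997 -0.073 -0.002]
0.07059893304301913 [ 0.651322   -0.27954648  0.07015325] [0.08252851 0.02596574 0.00412376]
red [ 0.69086297 -0.29121245  0.08128485]
```

View pics/B.png

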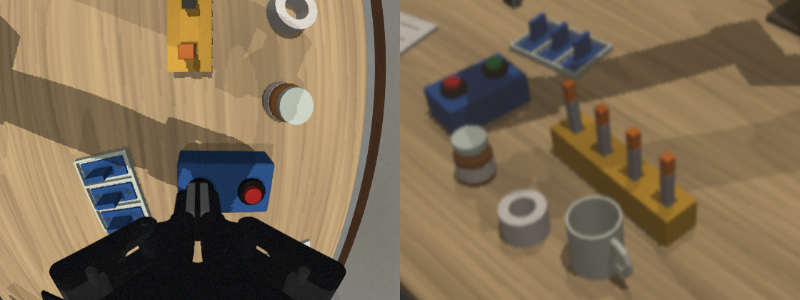

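```bash
python3 -m handwheel '[-0.013,-0.205,0,0,0,0,-0.013,-0.205,0,0,0,0,-0.013,-0.205,0,0,0,0,0,0,0,0,0,0,0,0,-0.2,0,0,0]' 0 >/dev/null
python3 -m handwheel '[0,0,-0.25,0,0,0,0,0,-0.25,0,0,0,0,0,-0.15,0,0,0,0,0,-0.06,0,0,0,0,0,0,0,0,0]' >/dev/null
python3 -m handwheel '[0,0,0,0,0,0,0,0,0,0,0,0,0,0,0,0,0,0]'
python3 -m handwheel '[0,0,-0.04,0,0,0,0,0,0,0,0,0,0,0,0,0,0,0]'
python3 - <<'E'
from h import *
st()
im,W=cloud('side','p.png'); H=cv2.cvtColor(im,cv2.COLOR_BGR2HSV)
k=(H[...,0]>45)&(H[...,0]<85)&(H[...,1]>100)&(W[...,2]>.06)&(W[...,2]<.1)&(W[...,1]<-.2); P=W[k]; print(len(P),np.percentile(P,[2,50,98],axis=0).round(4))
cv2.imwrite('pics/p2.png',cv2.resize(im[230:380,350:550],(800,600)))
E
```

```text
time: 63.6
eef_pos: [0.6122, -0.2871, 0.1178]
tcp_rot: [0.732, 0.681, -0.0, 0.002]
contact_force: [-0.2, 0.3, -0.8]
opening: -0.002
finger_force: 0.0
time: 63.85
eef_pos: [0.6104, -0.2864, 0.1086]
tcp_rot: [0.733, 0.681, -0.001, -0.001]
contact_force: [0.1, -0.5, 0.6]
opening: 0.001
finger_force: 0.0
t 63.9 q [-0.59  0.42  1.67 -0.    1.05 -0.51] pos [ 0.6104 -0.2864  0.1086] d [-0.002 -0.    -1.   ] yhead -4.2 y [ 0.997 -0.073 -0.002]
130 [[ 0.5944 -0.3025  0.0698]
 [ 0.6016 -0.2937  0.0789]
 [ 0.6176 -0.2765  0.0831]]
```

View pics/p2.png

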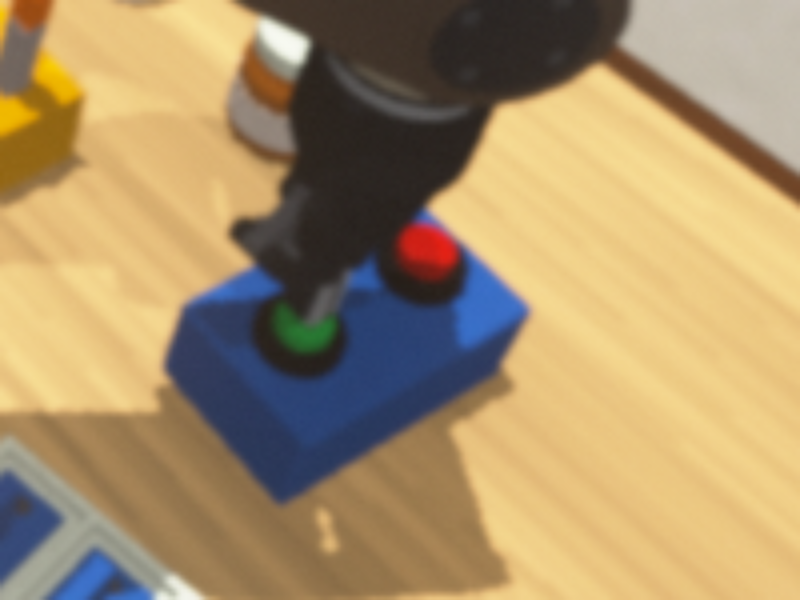

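Fingertips are over the green button (tip at ~(315,315), button centre ~(305,325) in the crop). Press in steps, watching the force.

```bash
for i in 1; do :; done
python3 -m handwheel '[0,0,-0.03,0,0,0,0,0,-0.025,0,0,0,0,0,0,0,0,0,0,0,0,0,0,0]' | egrep 'eef|contact'
python3 -m handwheel '[0,0,-0.013,0,0,0,0,0,0,0,0,0,0,0,0,0,0,0]' | egrep 'eef|contact'
python3 -m handwheel '[0,0,-0.013,0,0,0,0,0,0,0,0,0,0,0,0,0,0,0]' | egrep 'eef|contact'
python3 -m handwheel '[0,0,-0.013,0,0,0,0,0,0,0,0,0,0,0,0,0,0,0]' | egrep 'eef|contact'
```

```text
eef_pos: [0.6106, -0.2865, 0.1003]
contact_force: [-0.1, 0.2, 2.0]
eef_pos: [0.6107, -0.2866, 0.0987]
contact_force: [-0.9, 0.3, 2.7]
eef_pos: [0.6107, -0.2866, 0.0967]
contact_force: [-0.9, 0.6, 4.8]
eef_pos: [0.6107, -0.2866, 0.0951]
contact_force: [-1.3, 0.7, 5.5]
```

```bash
python3 -m handwheel '[0,0,-0.013,0,0,0,0,0,0,0,0,0,0,0,0,0,0,0]' | egrep 'eef|contact'
python3 -m handwheel '[0,0,0.1,0,0,0,0,0,0.2,0,0,0,0,0,0.25,0,0,0,0,0,0.2,0,0,0,0,0,0,0,0,0]' | egrep 'eef|contact'
python3 -m handwheel '[0,0,0,0,0,0,0,0,0,0,0,0,0,0,0,0,0,0,0,0,0,0,0,0,0,0,0,0,0,0]' | egrep 'time|contact'
python3 - <<'E'
from h import *
im,W=cloud('side'); H=cv2.cvtColor(im,cv2.COLOR_BGR2HSV)
k=(H[...,0]>45)&(H[...,0]<85)&(H[...,1]>100)&(W[...,2]>.06)&(W[...,2]<.1)&(W[...,1]<-.2); print(np.percentile(W[k],[50,98],axis=0).round(4))
for x,y in ((.6119,-.0813),(.6171,-.0115),(.6223,.0583),(.6275,.1281)): held(x,y)
E
```

```text
eef_pos: [0.6108, -0.2866, 0.095]
contact_force: [-3.9, 2.0, 11.5]
eef_pos: [0.6137, -0.2882, 0.2136]
contact_force: [1.2, -0.1, 1.6]
time: 66.07
contact_force: [0.5, -0.1, -0.0]
[[ 0.6053 -0.2902  0.0802]
 [ 0.62   -0.2751  0.0832]]
scene ztop 0.1432 top x [-0.0066  0.0075] y [-0.0159  0.0002] 14
   z0.06 x [-0.0058  0.0078] y [-0.0108  0.0058] 34
   z0.08 x [-0.0063  0.0087] y [-0.0126  0.0034] 42
   z0.10 x [-0.0056  0.0077] y [-0.0117  0.0021] 25
   z0.12 x [-0.0063  0.0086] y [-0.0158  0.    ] 60
   z0.14 x [-0.0064  0.0073] y [-0.0157 -0.0007] 17
side ztop 0.1391 top x [-0.0084  0.0038] y [-0.0167 -0.0033] 11
   z0.06 x [-0.0087  0.0012] y [-0.0104  0.0019] 45
   z0.08 x [-0.0085  0.0019] y [-0.0121  0.0015] 48
   z0.10 x [-0.0081  0.0027] y [-0.014  -0.0031] 16
   z0.12 x [-0.0085  0.0073] y [-0.0153  0.0007] 92
wrist no nose
scene ztop 0.1423 top x [-0.0067  0.0079] y [-0.0073  0.0067] 22
   z0.06 x [-0.006   0.0079] y [-0.0049  0.0072] 30
   z0.08 x [-0.0059  0.0074] y [-0.0032  0.008 ] 30
   z0.10 x [-0.0055  0.0074] y [-0.0058  0.0074] 24
   z0.12 x [-0.0082  0.0083] y [-0
[... 768 characters left out ...]
39] y [-0.0079  0.0017] 15
   z0.12 x [-0.0087  0.0062] y [-0.0078  0.0083] 80
wrist no nose
scene ztop 0.1430 top x [-0.0081  0.0074] y [-0.0085  0.0046] 18
   z0.06 x [-0.0042  0.0072] y [-0.0078  0.007 ] 29
   z0.08 x [-0.0079  0.0063] y [0.0022 0.007 ] 30
   z0.10 x [-0.0077  0.0071] y [-0.0051  0.007 ] 22
   z0.12 x [-0.0067  0.0075] y [-0.0081  0.0062] 70
   z0.14 x [-0.0079  0.0072] y [-0.0083  0.0045] 18
side ztop 0.1388 top x [-0.0093  0.0012] y [-0.008  -0.0014] 7
   z0.06 x [-0.0092  0.0016] y [-0.0082  0.0023] 33
   z0.08 x [-0.0097  0.0024] y [-0.0093  0.0061] 47
   z0.10 x [-0.0099  0.0025] y [-0.0088  0.0015] 18
   z0.12 x [-0.0089  0.0069] y [-0.0081  0.0078] 79
wrist no nose
```

```bash
python3 -m handwheel '[0,0.1054,0,0,0,-0.0769,0,0.1054,0,0,0,-0.0769,0,0.1054,0,0,0,-0.0769,0,0.1054,0,0,0,-0.0769,0,0.1054,0,0,0,-0.0769]' 0.5 40 >/dev/null
python3 -m handwheel '[0,0.1054,0,0,0,-0.0769,0,0.1054,0,0,0,-0.0769,0,0.1054,0,0,0,-0.0769,0,0.1054,0,0,0,-0.0769,0,0.1054,0,0,0,-0.0769]' >/dev/null
python3 -m handwheel '[0,0.1054,0,0,0,-0.0769,0,0.1054,0,0,0,-0.0769,0,0.1054,0,0,0,-0.0769,0,0,0,0,0,0,0,0,0,0,0,0]' >/dev/null
python3 -m handwheel '[0,0,0,0,0,0,0,0,0,0,0,0,0,0,0,0,0,0]' >/dev/null
python3 - <<'E'
from h import *
to((.6119,-.0813,.13),(0,0,-1),-94.25); held(.6119,-.0813)
E
```

```text
t 68.2 q [-0.3   0.2   1.77  0.    1.18  1.34] pos [ 0.6106 -0.0818  0.205 ] d [-0.     0.002 -1.   ] yhead -94.2 y [-0.073 -0.997 -0.002]
t [ 0.009  0.003 -0.5  ] r [-0.001  -0.0003 -0.0009] n 2 per row [ 4.5e-03  1.6e-03 -2.5e-01 -5.0e-04 -1.0e-04 -5.0e-04]
scene ztop 0.1426 top x [-0.0056  0.0063] y [-0.0146 -0.001 ] 17
   z0.06 x [-0.0068  0.0079] y [-0.0105  0.0057] 14
   z0.12 x [-0.0074  0.0085] y [-0.0162 -0.0001] 61
side ztop 0.1417 top x [-0.0084  0.0036] y [-0.0153 -0.0019] 26
   z0.06 x [-0.0086  0.0025] y [-0.0103  0.0029] 49
   z0.08 x [-0.0086  0.0034] y [-0.012   0.0007] 49
   z0.10 x [-0.0083  0.0022] y [-0.014  -0.0031] 16
   z0.12 x [-0.0084  0.0073] y [-0.0158  0.    ] 92
wrist ztop 0.2243 top x [-0.0096  0.0166] y [-0.0229  0.0228] 11
   z0.06 x [-0.0045  0.0087] y [-0.0099  0.0055] 21
   z0.08 x [-0.0043  0.0089] y [-0.0121  0.0034] 23
   z0.10 x [-0.0019  0.0086] y [-0.0129  0.0016] 39
   z0.18 x [-0.0029  0.0095] y [-0.0248  0.0249] 47
   z0.20 x [-0.0122  0.0098] y [-0.0249  0.0249] 119
   z0.22 x [-0.013   0.0095] y [-0.0247  0.0248] 111
```

```bash
python3 -m handwheel '[0.009,0.003,0,0,0,0,0,0,-0.15,0,0,0,0,0,-0.15,0,0,0,0,0,-0.14,0,0,0,0,0,-0.06,0,0,0]' 0.62 40 >/dev/null
python3 -m handwheel '[0,0,0,0,0,0,0,0,0,0,0,0,0,0,0,0,0,0]' |egrep 'eef|contact'
python3 -m handwheel '[0,0,0,0,0,0,0,0,0,0,0,0,0,0,0,0,0,0,0,0,0,0,0,0,0,0,0,0,0,0]' 0 40 |egrep 'eef|contact|open'
python3 -m handwheel '[0,0,0,0,0,0,0,0,0,0,0,0,0,0,0,0,0,0,0,0,0,0,0,0,0,0,0,0,0,0]' 0 40|egrep 'eef|contact|open'
python3 -m handwheel '[0,0,0,0,0,0,0,0,0,0,0,0,0,0,0,0,0,0,0,0,0,0,0,0,0,0,0,0,0,0]' 0.45|egrep 'eef|contact|open'
python3 -m handwheel '[0,0,0.15,0,0,0,0,0,0.2,0,0,0,0,0,0.2,0,0,0,0,0,0,0,0,0,0,0,0,0,0,0]' >/dev/null
python3 - <<'E'
from h import *
st(); held(.6119,-.0813)
E
```

```text
eef_pos: [0.613, -0.0808, 0.1316]
contact_force: [0.5, -0.1, 0.4]
eef_pos: [0.6126, -0.0804, 0.1312]
contact_force: [0.4, 0.5, 4.0]
opening: 0.182
eef_pos: [0.6127, -0.0805, 0.1313]
contact_force: [0.2, 1.4, 5.8]
opening: 0.178
eef_pos: [0.6115, -0.0804, 0.1294]
contact_force: [-0.1, -0.3, -1.1]
opening: 0.448
t 70.7 q [-0.3   0.19  1.76  0.    1.19  1.35] pos [ 0.6132 -0.0809  0.2153] d [ 0.005  0.    -1.   ] yhead -94.2 y [-0.073 -0.997 -0.   ]
scene ztop 0.1421 top x [-0.0051  0.0087] y [-0.0052  0.0071] 18
   z0.06 x [-0.0072  0.0076] y [-0.0058  0.0085] 22
   z0.08 x [-0.0054  0.0075] y [-0.0072  0.0093] 23
   z0.10 x [-0.0088  0.0081] y [-0.0046  0.009 ] 13
   z0.12 x [-0.0079  0.0089] y [-0.0086  0.0085] 63
side ztop 0.1410 top x [-0.0081  0.006 ] y [-0.0042  0.0102] 36
   z0.06 x [-0.0083  0.0034] y [-0.0053  0.0065] 49
   z0.08 x [-0.0084  0.0041] y [-0.0054  0.006 ] 52
   z0.10 x [-0.009   0.0046] y [-0.0053  0.0066] 20
   z0.12 x [-0.0083  0.008 ] y [-0.0052  0.0104] 89
wrist ztop 0.2253 top x [-0.0087  0.0174] y [-0.0202  0.0205] 11
   z0.08 x [0.0077 0.0087] y [-0.0064  0.0089] 17
   z0.10 x [0.0077 0.0086] y [-0.0057  0.0088] 37
   z0.18 x [-0.0094  0.0102] y [-0.0243  0.0247] 40
   z0.20 x [-0.0115  0.0104] y [-0.0246  0.0248] 239
   z0.22 x [-0.0118  0.0104] y [-0.0245  0.0247] 271
```

```bash
python3 -m handwheel '[-0.001,-0.228,0,0,0,0,-0.001,-0.228,0,0,0,0,-0.001,-0.228,0,0,0,0,-0.001,-0.228,0,0,0,0,-0.001,-0.228,0,0,0,0]' 0 >/dev/null
python3 -m handwheel '[-0.001,-0.228,0,0,0,0,0,0,-0.2,0,0,0,0,0,-0.2,0,0,0,0,0,-0.2,0,0,0,0,0,-0.08,0,0,0]' >/dev/null
python3 -m handwheel '[0,0,0,0,0,0,0,0,0,0,0,0,0,0,0,0,0,0,0,0,0,0,0,0]' |egrep 'eef|contact|open'
```

```text
eef_pos: [0.6124, -0.2863, 0.1133]
contact_force: [0.3, -0.6, 0.0]
opening: 0.0
```

```bash
python3 -m handwheel '[0,0,-0.03,0,0,0,0,0,-0.03,0,0,0,0,0,-0.02,0,0,0,0,0,0,0,0,0]' | egrep 'eef|contact'
python3 -m handwheel '[0,0,-0.02,0,0,0,0,0,0,0,0,0,0,0,0,0,0,0]' | egrep 'eef|contact'
python3 -m handwheel '[0,0,-0.015,0,0,0,0,0,0,0,0,0,0,0,0,0,0,0]' | egrep 'eef|contact'
python3 -m handwheel '[0,0,-0.01,0,0,0,0,0,0,0,0,0,0,0,0,0,0,0]' | egrep 'eef|contact'
```

```text
eef_pos: [0.6114, -0.2858, 0.0987]
contact_force: [0.4, -0.8, 2.4]
eef_pos: [0.6114, -0.2859, 0.0962]
contact_force: [0.1, -0.2, 4.3]
eef_pos: [0.6115, -0.2859, 0.095]
contact_force: [-1.5, 1.8, 8.4]
eef_pos: [0.6116, -0.2859, 0.095]
contact_force: [-5.4, 2.2, 13.5]
```

Fully bottomed. Release, retreat, check everything once more.

```bash
python3 -m handwheel '[0,0,0.1,0,0,0,0,0,0.2,0,0,0,0,0,0.25,0,0,0,0,0,0.25,0,0,0,0,0,0.2,0,0,0]' | egrep 'eef|contact'
python3 -m handwheel '[0,0,0,0,0,0,0,0,0,0,0,0,0,0,0,0,0,0,0,0,0,0,0,0,0,0,0,0,0,0]' | egrep 'time|contact'
python3 - <<'E'
from h import *
for n in('scene','side'): cloud(n,n+'Z.png')
a=cv2.imread('pics/sceneZ.png')[130:310,110:350];b=cv2.imread('pics/sideZ.png')[150:420,250:520]
cv2.imwrite('pics/Z.png',np.hstack([cv2.resize(a,(400,300)),cv2.resize(b,(400,300))]))
E
```

```text
eef_pos: [0.6109, -0.2856, 0.2439]
contact_force: [1.3, -1.5, 0.6]
time: 73.93
contact_force: [-0.5, -0.1, 0.4]
```

View pics/Z.png

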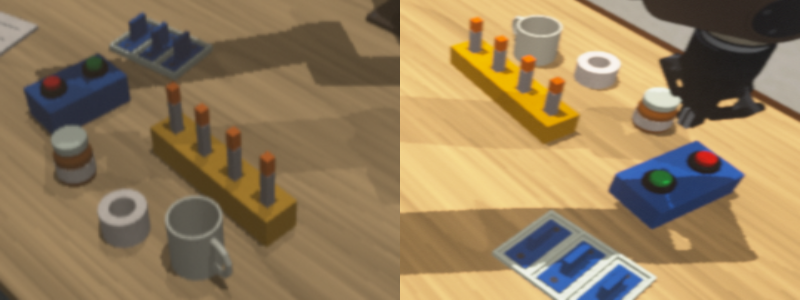

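All four bars are upright, the three brackets are in their compartments, and the button is back up.

```bash
python3 -c "
from plant import ctrl
print(ctrl.sign_off())"
```

```text
the job is handed in; nothing more can be done
None
```

The job is handed in at about 74 s: all four bars stand nose up in their pockets and all three brackets lie rib up in the tray; the green button was pressed fully down and released twice, because I found one bar leaning after the first press, straightened it and pressed again.

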